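Load the label dispenser through the top half of its split door

ROBOT

A 6-joint arm with a two-finger parallel gripper is mounted at the origin on a cart in front of the work surface, level with it; the furniture and walls round the work are solid. World frame = base frame: x ahead of the robot, y to its left, z up, the work surface at z = 0. Lengths are in m, angles in rad, forces in N, time in s.
With the tool pointing down it reaches from about 0.425 to 0.95 m from the base axis. Payload 3.5 kg.
Tool frame: the origin (TCP) lies at the very end of the fingers, on their centre line; the grasp point (between the pads) lies 19 mm behind it; y points along the fingers, z is the direction in which the jaws open and shut, and the axes are right-handed (so a half turn about y gives the same grasp; the last joint's range is limited). The gripper opens to 85 mm and grips with 20 to 120 N. Pads are 22 mm wide; open, the fingers measure 114 mm over their backs; the gripper's body (76 mm by 85 mm) begins 54 mm behind the grasp point. The pads swing forward as they close: fully open they stand 13 mm farther back than shut.
Start: joints at [-1.35, 0.286, 1.577, -0, 1.279, -0.15], TCP at [0.245, -0.629, 0.231] pointing down, gripper open.
Joint ranges: [-2.77, 2.77], [-0.9, 2.22], [0.21, 2.48], [-1.53, 4.67], [0.24, 2.81], [-2.84, 2.84]. Speed limits (rad/s): [2.79, 2.79, 3.14, 3.14, 3.14, 3.14].

INTERFACE

Orientations are given as a unit quaternion [x, y, z, w].
In Python, from plant import ctrl, cams gives the robot as it stands.
- The arm moves only by the tool play_rows, never from a script. Its argument "steps" is a list of rows, each an object of numbers: "claw": the finger opening in cm, from 0 to 8.54; "tx", "ty", "tz": the shift along the tool's x, y, z in cm; "ax", "ay", "az": the turn, a rotation vector about the tool's x, y, z in degrees. A call has 1 to 12 rows; each row is the pose to reach, as a shift and turn from the pose commanded when the call began, along the tool's axes at that moment; what a row does not reach only later rows make up. A row lasts 1/12 s, in which the tool goes at most 41.7 mm and 7.16 degrees, less where a joint would pass 70% of its speed; a pose out of reach is approached as far as the arm can. A call with a gripper value outside its range is refused whole. The fingers move at their own pace and stop on an object; "grip_force" is the grip in N (left out, the last holds). Time passes only in rows, so rows that repeat a pose let the fingers close. It gives the time, the measured TCP pose, the force and the opening at its end, in the units of the state.
- ctrl.get_state(): the state, without advancing time (a new reading comes with each control period).
- cams.read_camera(name): name is "scene" or "top"; returns (picture, depth): 480x640x3 uint8, blue, green, red; 480x640 float32, m along the optical axis (not along the pixel's ray), 0 where there is no reading.
- cams.camera_model(name): a dict with "intrinsics" (3x3 intrinsics, pixels), "distortion" ([k1, k2, p1, p2, k3] as OpenCV has them; the pictures are not rectified), "rvec" (rotation vector, rad) and "tvec" (3), from world to camera coordinates, as OpenCV has them. Camera axes: x right, y down, z forward; pixel columns grow to the right and rows downward; lengths in m; the calibration is good to about 2 mm. A picture is of the moment at which its call begins. camera_model takes no time and is no camera call.
- ctrl.sign_off(): hands the job in, once; it reports no verdict.
The state is a dict: "time": time; "qpos": joint angles; "dq": joint speeds; "joint_efforts": joint torques, N m; "eef_pos": TCP position; "tcp_rot": TCP orientation; "contact_force": force on the tool from outside, world axes, zero at the start; "wrist_torque": the same for the moment, N m; "opening": opening from 0.0 (shut) to 1.0 (fully open).
Only numpy, scipy, OpenCV 4.12 (cv2) and the standard library are available. Lean on these libraries where they do the work, as an engineer would, in place of code of your own. Each camera call takes 0.05 s, during which the arm holds its last target.

TASK

Load the small label dispenser: slide back the bolt of the top half of its split front door and swing that top half wide open, at least about square to the front, while the bottom half stays bolted and shut. Then set the label roll from the yellow tray upright over the spindle inside, all the way down, let go, and leave the top half standing wide open. Do not shift the timer, the tape roll or the marker.

Things in the scene. Friction and masses are not known exactly. Their poses are not given: they have to be found in the camera images.
- dispenser: Fixed grey cabinet, 130 deep (x) x 200 wide (y) x 150 mm high, open top, 10 mm walls; origin under its centre, x to the back, y to its left, z up. Its front (-x) is a white split door, outer face at x = -65: bottom half 10 to 83 mm high, top half 92 to 150 mm, both hinged at the -y side, opening outward. A shelf (top at 90 mm) behind the top half carries a steel spindle.
- door_hinge (a point): Point on the vertical hinge line of the door, at (-66, -89) mm of the dispenser, at the handle's height of 135 mm.
- top_leaf (a joint): Top half's opening in rad: 0 shut; its free (+y) side swings out to the front, counter-clockwise from above; stop at 2.2. Light (0.12 N m friction), stays where left. Held shut by its bolt. A 26 mm wide steel arm reaches 75 mm inward from its top edge over the spindle (150 to 154 mm high): nothing can go on the spindle while it is shut.
- top_handle (a point): Middle of the bar of the top half's bow handle: level 10 mm round bar parallel to the leaf, 70 mm long, 135 mm high, 134 mm from the hinge line along the leaf and 48 mm in front of its face: clear gap 43 mm between bar and face, 60 mm between the two legs. Open above: a fingertip can go down behind the bar. Moves with the leaf.
- top_bolt (a joint): Draw of the top half's bolt in m: 0 to 0.006 (shot, its end in the keeper on the cabinet's +y wall) at the start, 0.028 fully drawn; 0.02 or more frees the leaf. It slides along the leaf towards the hinge side (-y of the dispenser when shut), needs about 2 N and stays where it is left.
- top_knob (a point): Centre of the 18 mm ball on the upright 10 mm stem of the top bolt, 197 mm high; with the bolt at 0 at (-40, 47) mm of the dispenser. The stem rises from the bolt rod on a ledge behind the leaf's top edge (ledge top 154, rod and guides up to 166, keeper up to 172 mm high). Push it sideways towards the hinge side. Moves with bolt and leaf.
- bottom_leaf (a joint): Opening angle of the bottom half in rad, 0 shut. Must stay shut.
- bottom_bolt (a joint): Draw of the bottom half's bolt in m, on the front face of the bottom half at height 52 mm, short knob pointing forward to 26 mm in front of the face; 0 shot. Must stay shot.
- spindle_foot (a point): Where a roll comes to rest: centre of a flat 48 mm steel disc on the shelf, its top 92 mm above the table, at (-5, 0) mm of the dispenser. From it rises the spindle, an upright pin 16 mm in diameter, 38 mm high above this point, tip tapered to 10 mm. From its axis: 90 mm clear to each side wall, 60 mm to the back wall, all 150 mm high.
- label_roll: Loose roll of blank paper labels, 54 mm diameter, on a brown cardboard core that stands out 2 mm at both ends, 54 mm high in all, bore 24 mm right through; about 0.12 kg; origin at the centre of its underside, z along its bore. Stands upright in the yellow tray left of the dispenser: tray floor 8 mm above the table, walls 85 mm high, at least 60 mm away from the roll's axis.
- timer: Small white kitchen timer, 70x66x21 mm, flat on the table; origin under its centre. To be left alone.
- tape_roll: Roll of beige adhesive tape, 103x101x25 mm, flat on the table; origin under its centre. To be left alone.
- marker: Black and white marker pen, 17x135x16 mm, lying on the table; origin under its centre. To be left alone.
Things that resemble listed ones, but are neither listed nor needed, are in the scene too. What is shaped like the label_roll but green or orange is not meant.

How it is judged:
By the outcome, as a careful person would: the job done as asked, in the order asked, and still so for the second after the job is handed in, with the robot touching nothing.
It also fails if it takes over 70 s, if anything falls off the work surface, if the arm or the gripper's body presses on something with over 40 N, if the wrist force passes 120 N, or if a joint passes its speed limit or range.

## Working session

There is one attempt and no reset: what is moved stays moved. The work goes in short steps, Python scripts to look and compute and a tool call to move; the robot and the scene stay as the last step left them, time stands still between calls to the robot, and variables do not carry over. Pictures are saved under pics/ and viewed, and the job is handed in when it is done.

Besides the shell and the picture viewer there is one more tool, called after ">>>" as name([rows], argument=value, ...), one row to a line, values as JSON. play_rows: Moves the arm, as the interface text tells. Its arguments: {"type":"object","properties":{"steps":{"type":"array","items":{"type":"object","properties":{"claw":{"type":"number"},"tx":{"type":"number"},"ty":{"type":"number"},"tz":{"type":"number"},"ax":{"type":"number"},"ay":{"type":"number"},"az":{"type":"number"}}}},"grip_force":{"type":"number"}},"required":["steps"]}

```bash
ls; mkdir -p pics; python3 - <<'E'
from plant import ctrl,cams
import cv2,numpy as np
print(ctrl.get_state())
for n in("scene","top"):
    p,d=cams.read_camera(n); cv2.imwrite(f"pics/{n}0.png",p); np.save(f"pics/{n}0.npy",d)
    print(n,cams.camera_model(n))
E
```

```text
pics
{'time': 0.0, 'qpos': array([-1.34996408e+00,  2.87175556e-01,  1.57818248e+00, -8.05193565e-06,
        1.27859804e+00, -1.49990794e-01]), 'dq': array([-0.00078958, -0.00094067,  0.00055227,  0.00068889,  0.00019672,
        0.00104041]), 'joint_efforts': array([-4.47650143e-05, -4.05980873e+01, -2.92622817e+01, -1.48271392e-04,
        5.94226949e-03,  2.58665089e-06]), 'eef_pos': array([ 0.24449383, -0.62845709,  0.22993762]), 'tcp_rot': array([-0.13038889,  0.69582164, -0.69415169,  0.13032426]), 'contact_force': array([0.60060193, 0.28181101, 1.41591041]), 'wrist_torque': array([-0.04617254,  0.06178777, -0.02680892]), 'opening': 1.0000679053905885}
scene {'intrinsics': array([[493.82528047,   0.        , 320.04013093],
       [  0.        , 493.82528047, 238.95860331],
       [  0.        ,   0.        ,   1.        ]]), 'distortion': array([0.03922491, 0.        , 0.        , 0.        , 0.        ]), 'rvec': array([ 2.03016214, -0.46746242,  0.27869445]), 'tvec': array([-0.50482991,  0.20497012,  1.42682462])}
top {'intrinsics': array([[526.55836203,   0.        , 318.2426114 ],
       [  0.        , 526.55836203, 242.88339026],
       [  0.        ,   0.        ,   1.        ]]), 'distortion': array([-0.12305182,  0.        ,  0.        ,  0.        ,  0.        ]), 'rvec': array([ 2.21746971, -2.159565  ,  0.12062632]), 'tvec': array([-0.09893918,  0.54403559,  1.36219643])}
```

View pics/scene0.png

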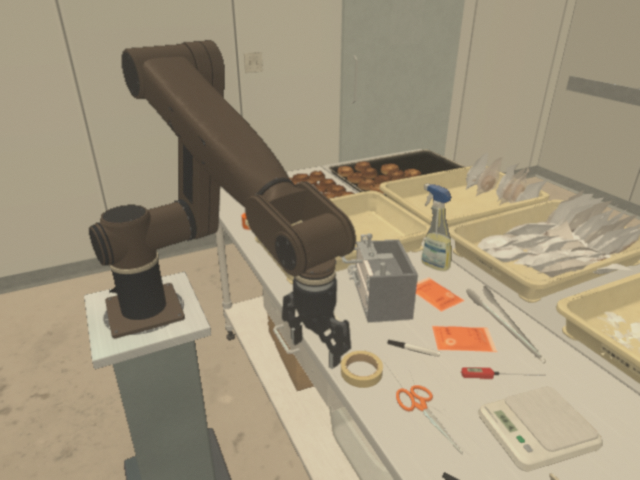

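View pics/top0.png

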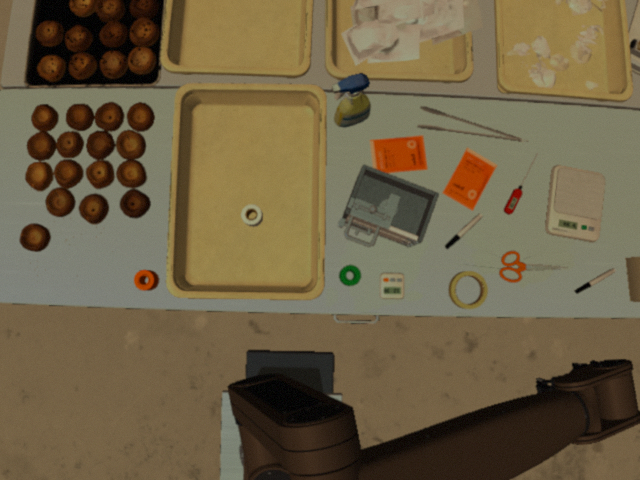

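The top picture shows the dispenser at (388,207), the white roll with a brown core in the yellow tray at (252,215), a green look-alike at (349,275), an orange one at (145,280), the timer at (392,286), the tape at (468,290) and the marker near (463,232). I'll enlarge the roll and the dispenser.

```bash
cat > h.py <<'E'
from plant import ctrl,cams
import cv2,numpy as np
from scipy.spatial.transform import Rotation as R
def cam(n):
    m=cams.camera_model(n); return m["intrinsics"],m["distortion"],cv2.Rodrigues(m["rvec"])[0],m["tvec"]
def ray(n,u,v):
    K,D,Rm,t=cam(n); x=cv2.undistortPoints(np.array([[[u,v]]],float),K,D)[0,0]
    return -Rm.T@t, Rm.T@np.array([x[0],x[1],1.])
def atz(n,u,v,z):
    o,r=ray(n,u,v); return o+r*(z-o[2])/r[2]
def atd(n,u,v,d):
    o,r=ray(n,u,v); return o+r*d
def proj(n,P):
    K,D,Rm,t=cam(n); return cv2.projectPoints(np.array(P,float).reshape(-1,1,3),Rm,t,K,D)[0][:,0]
def cloud(n,d):
    K,D,Rm,t=cam(n); v,u=np.mgrid[0:480,0:640]
    x=cv2.undistortPoints(np.stack([u,v],-1).reshape(-1,1,2).astype(float),K,D)[:,0]
    P=np.c_[x,np.ones(len(x))]*d.reshape(-1,1)
    return ((P-t)@Rm).reshape(480,640,3)
def disp(p,c=None):pass
E
python3 - <<'E'
import cv2,numpy as np
p=cv2.imread("pics/top0.png"); 
cv2.imwrite("pics/cd.png",cv2.resize(p[155:305,325:500],None,fx=4.5,fy=4,interpolation=cv2.INTER_CUBIC)[:600])
cv2.imwrite("pics/cr.png",cv2.resize(p[190:240,225:280],None,fx=8,fy=8,interpolation=cv2.INTER_CUBIC))
E
python3 - <<'E'
from h import *
d=np.load("pics/top0.npy"); C=cloud("top",d)
for u,v in [(252,206),(349,266),(145,272),(300,240),(392,286),(388,170),(435,200),(450,250)]: print(u,v,C[v,u])
E
```

```text
252 206 [0.63488043 0.09011692 0.05542004]
349 266 [ 0.48676024 -0.165166    0.04595169]
145 272 [0.4562824  0.36216749 0.05099375]
300 240 [ 0.5542087  -0.03609775  0.00870107]
392 286 [ 0.4379532  -0.28266351  0.018175  ]
388 170 [ 0.75232622 -0.26974963  0.00652658]
435 200 [ 0.64783511 -0.36313587  0.15397658]
450 250 [ 0.53940406 -0.4445889  -0.00431821]
```

View pics/cd.png

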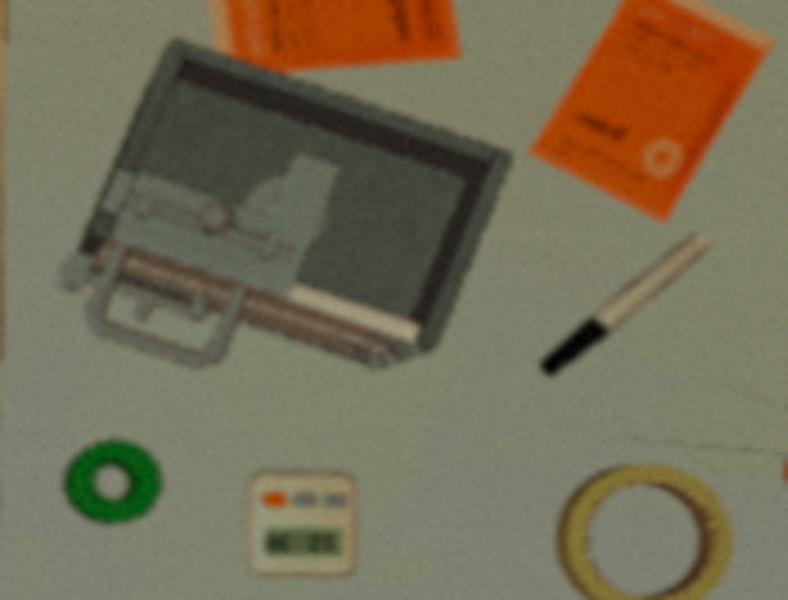

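View pics/cr.png

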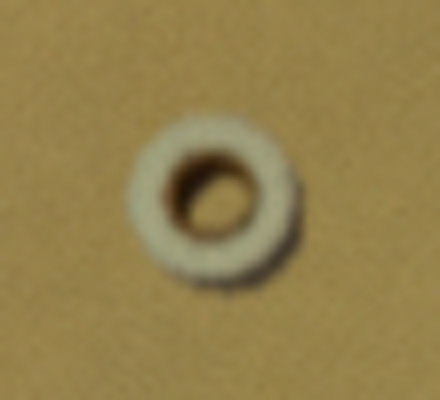

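```bash
cat > fit.py <<'E'
from h import *
from scipy.optimize import least_squares
def W(pose,L):
    x,y,a=pose; L=np.atleast_2d(L)/1000.; c,s=np.cos(a),np.sin(a)
    return np.c_[x+c*L[:,0]-s*L[:,1], y+s*L[:,0]+c*L[:,1], L[:,2]]
E
python3 - <<'E'
from fit import *
d=np.load("pics/top0.npy"); C=cloud("top",d)
m=(C[...,2]>.142)&(C[...,2]<.158); m[:, :335]=0;m[:,445:]=0;m[:158]=0;m[250:]=0
ys,xs=np.nonzero(m); print(len(ys))
cr=lambda a,b:(325+a/4.5,155+b/4)
L=[(65,100,150),(65,-100,150),(-40,45,197),(-113,-89+134,135)]
px=np.array([cr(177,38),cr(513,153),cr(215,213),cr(155,350)])
f=lambda p:(proj("top",W(p,L))-px).ravel()
r=least_squares(f,[.6,-.27,-.35]); print(r.x,f(r.x))
p=cv2.imread("pics/top0.png")
pts=C[m]; a=r.x[2]; q=(pts[:,:2]-r.x[:2])@np.array([[np.cos(a),-np.sin(a)],[np.sin(a),np.cos(a)]])*1000
print(np.percentile(q[:,0],[1,50,99]),np.percentile(q[:,1],[1,50,99]),np.median(pts[:,2]))
kn=(C[...,2]>.185)&(C[...,2]<.21); kn[:, :335]=0;kn[:,445:]=0;kn[:158]=0;kn[250:]=0
pts=C[kn];q=(pts[:,:2]-r.x[:2])@np.array([[np.cos(a),-np.sin(a)],[np.sin(a),np.cos(a)]])*1000
print("knob",len(pts),q.mean(0) if len(pts) else 0, pts[:,2].max() if len(pts) else 0)
big=cv2.resize(p,None,fx=6,fy=6,interpolation=cv2.INTER_CUBIC)
M=[(65,100,150),(65,-100,150),(-55,-100,150),(-55,100,150),(-40,47,197),(-113,10,135),(-113,80,135),(-66,-89,150),(-5,0,90),(55,90,150),(55,-90,150)]
for u in proj("top",W(r.x,M)): cv2.circle(big,tuple(int(round(6*(k+.5))) for k in u),4,(0,0,255),1)
cv2.imwrite("pics/fit.png",big[6*158:6*258,6*330:6*450])
print("roll",[ (atz("top",225+213/8,190+200/8,z)) for z in (.0606,)])
print(px)
E
```

```text
1650
[ 0.6364211  -0.26088774 -0.32891189] [-0.81454877  0.12241434  0.982584    0.02702001 -0.06528351  1.20212588
 -0.08612601 -1.40839953]
[-95.75348543 -20.52971944  65.02287984] [-96.0125211   10.37932221 101.27196794] 0.15141635946809878
knob 46 [-38.11898124  44.92717457] 0.20965638876457277
roll [array([0.61064848, 0.08964329, 0.0606    ])]
[[364.33333333 164.5       ]
 [439.         193.25      ]
 [372.77777778 208.25      ]
 [359.44444444 242.5       ]]
```

View pics/fit.png

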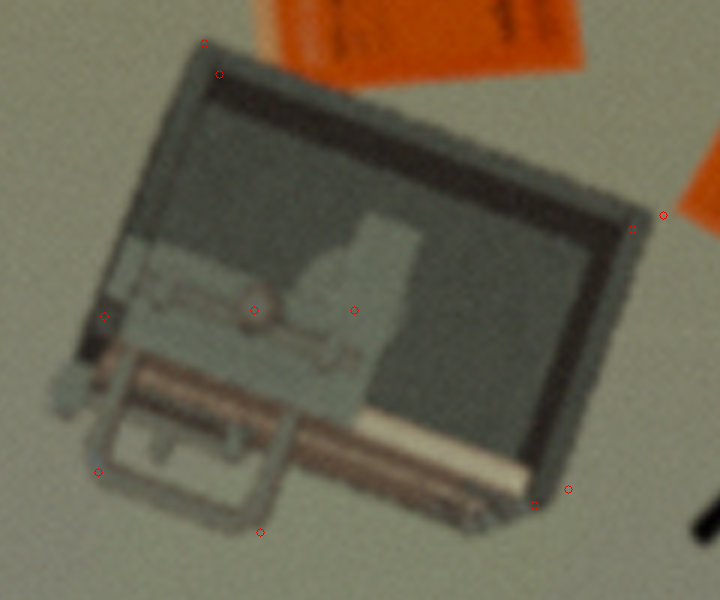

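```bash
python3 - <<'E'
from fit import *
d=np.load("pics/top0.npy"); C=cloud("top",d)
m=(C[...,2]>.135)&(C[...,2]<.17); m[:, :335]=0;m[:,445:]=0;m[:158]=0;m[250:]=0
P=C[m]
im=np.zeros((600,720,3),np.uint8)
for x,y,z in P:
    c=int(np.clip((z-.13)/.04*255,0,255)); cv2.circle(im,(int((-0.1-y)*2000),int((.76-x)*2000)),2,(c,255-c,255),-1)
cv2.imwrite("pics/bev.png",im)
# other camera
p,_=None,None
s=cv2.imread("pics/scene0.png"); cv2.imwrite("pics/sc.png",cv2.resize(s[225:330,340:430],None,fx=6,fy=5.7,interpolation=cv2.INTER_CUBIC))
# back & left edge height stats
m2=(C[...,2]>.12)&(C[...,2]<.17); m2[:, :335]=0;m2[:,445:]=0;m2[:158]=0;m2[250:]=0
print(np.histogram(C[m2][:,2],bins=np.arange(.12,.172,.004)))
E
```

```text
(array([ 66,  49,  71,  78, 208, 179, 254, 581, 601, 186,  68,  66]), array([0.12 , 0.124, 0.128, 0.132, 0.136, 0.14 , 0.144, 0.148, 0.152,
       0.156, 0.16 , 0.164, 0.168]))
```

View pics/bev.png

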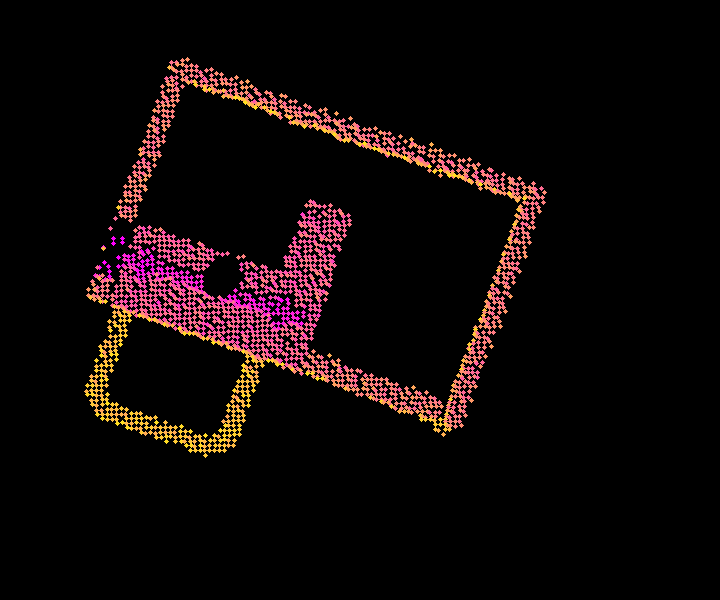

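View pics/sc.png

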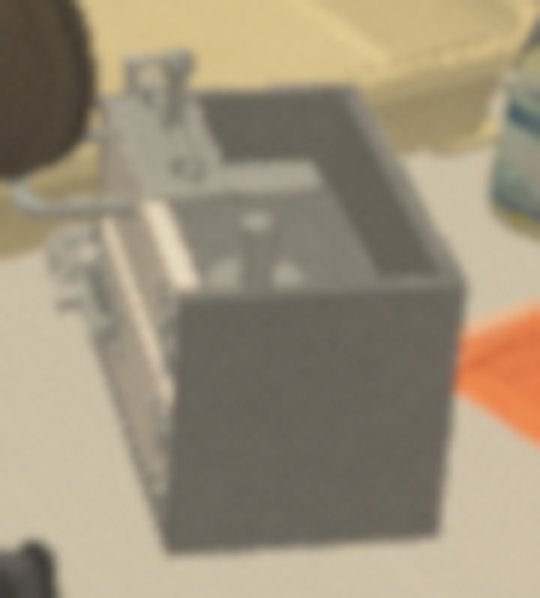

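```bash
python3 - <<'E'
from fit import *
d=np.load("pics/top0.npy"); C=cloud("top",d)
m=(C[...,2]>.144)&(C[...,2]<.157); m[:, :335]=0;m[:,445:]=0;m[:158]=0;m[250:]=0
P=C[m][:,:2]
def loc(p):
    a=p[2]; return (P-p[:2])@np.array([[np.cos(a),-np.sin(a)],[np.sin(a),np.cos(a)]])*1000
p=np.array([.636,-.261,-.33])
for it in range(8):
    q=loc(p)
    b=(abs(q[:,0]-60)<9)&(abs(q[:,1])<85); l=(abs(q[:,1]-95)<9)&(q[:,0]>-5)&(q[:,0]<50); r=(abs(q[:,1]+95)<9)&(q[:,0]>-50)&(q[:,0]<50)
    f=lambda p:(lambda q:np.r_[q[b,0]-60,q[l,1]-95,q[r,1]+95])(loc(p))
    p=least_squares(f,p,loss='soft_l1').x
q=loc(p);print(p,b.sum(),l.sum(),r.sum(),(q[b,0]-60).mean(),(q[l,1]-95).mean(),(q[r,1]+95).mean())
np.save("pose.npy",p)
kn=(C[...,2]>.19)&(C[...,2]<.21); kn[:, :335]=0;kn[:,445:]=0;kn[:158]=0;kn[250:]=0
P=C[kn][:,:2]; print("knob",loc(p).mean(0))
hd=(C[...,2]>.125)&(C[...,2]<.143);hd[:, :335]=0;hd[:,445:]=0;hd[:158]=0;hd[250:]=0
P=C[hd][:,:2];q=loc(p);q=q[q[:,0]<-100];print("bar",len(q),q.mean(0),q.min(0),q.max(0))
M=np.array([(x,y,150) for x in(65,) for y in np.linspace(-100,100,15)]+[(x,y,150) for y in(-100,100) for x in np.linspace(-55,65,9)]+[(-40,47,197),(-113,10,135),(-113,45,135),(-113,80,135),(-66,-89,150),(-5,0,130)])
for n,(x0,y0,x1,y1) in {"top":(330,158,450,258),"scene":(340,225,430,330)}.items():
    big=cv2.resize(cv2.imread(f"pics/{n}0.png"),None,fx=6,fy=6,interpolation=cv2.INTER_CUBIC)
    for u in proj(n,W(p,M)): cv2.circle(big,tuple(int(round(6*(k+.5))) for k in u),3,(0,0,255),-1)
    cv2.imwrite(f"pics/fit_{n}.png",big[6*y0:6*y1,6*x0:6*x1][:600])
for n in ((-40,47,197),(-113,45,135),(-66,-89,135),(-5,0,92)): print(n,W(p,n))
E
```

```text
[ 0.63689904 -0.25751798 -0.34704062] 305 92 179 0.18348923524130253 -1.139295051457181 0.5130620141840873
knob [-38.23048174  40.89735456]
bar 142 [-110.78694901   43.11446344] [-117.26195463    3.58407638] [-100.12854502   83.37664075]
(-40, 47, 197) [[ 0.61526918 -0.19971531  0.197     ]]
(-113, 45, 135) [[ 0.54594096 -0.17676758  0.135     ]]
(-66, -89, 135) [[ 0.54456339 -0.31876442  0.135     ]]
(-5, 0, 92) [[ 0.63219713 -0.2558174   0.092     ]]
```

View pics/fit_top.png

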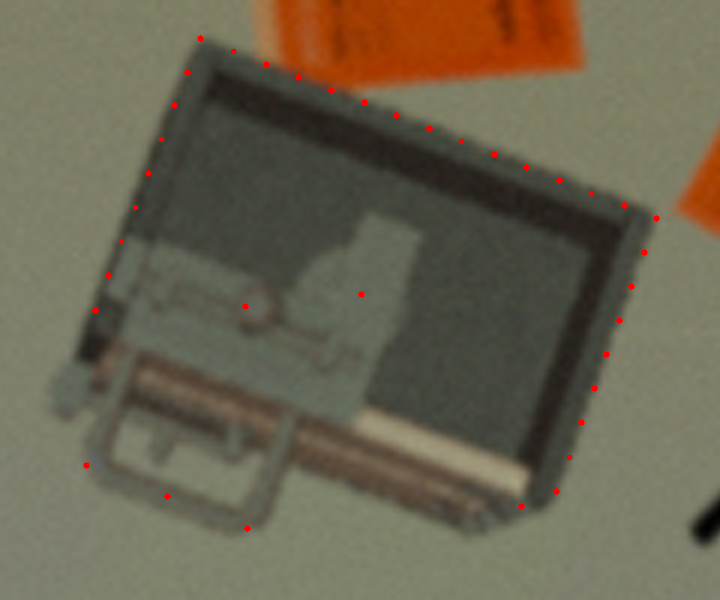

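View pics/fit_scene.png

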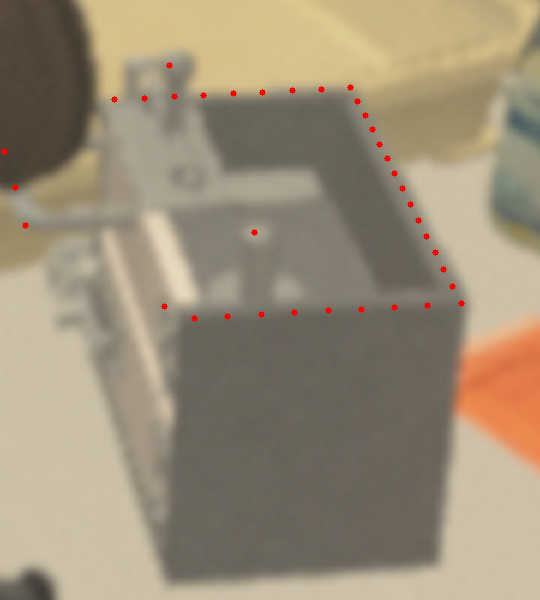

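The overlay agrees within about 2 mm in both views, so the dispenser pose is (0.637, -0.2575) with yaw -19.9°. The bolt is drawn about 3 mm. The crop confirms the target roll is the white one with the brown core, at (252,215) in the yellow tray. My plan is to grip the knob ball, draw the bolt and swing the leaf by the knob.

```bash
cat >> fit.py <<'E'
POSE=np.load("pose.npy")
def go(target,jaw_deg,rowinfo=True):
    """relative tool shift cm / turn deg to reach TCP target, tool down, jaw(z) at world azimuth jaw_deg, from measured pose"""
    s=ctrl.get_state(); Rt=R.from_quat(s["tcp_rot"]); 
    z=np.array([np.cos(np.radians(jaw_deg)),np.sin(np.radians(jaw_deg)),0]); y=np.array([0,0,-1.]); x=np.cross(y,z)
    Rg=R.from_matrix(np.c_[x,y,z])
    t=Rt.inv().apply(np.array(target)-s["eef_pos"])*100; a=(Rt.inv()*Rg).as_rotvec(degrees=True)
    zz=Rt.as_matrix()[:,2]
    print("jaw az",np.degrees(np.arctan2(zz[1],zz[0])).round(2),"shift",t.round(2),"turn",a.round(2),"pos",s["eef_pos"].round(4),"q",s["qpos"].round(3),"t",s["time"],"F",s["contact_force"].round(2),"op",round(s["opening"],3))
E
python3 - <<'E'
from fit import *
k=W(POSE,(-39,43.5,0))[0]; print(k)
dy=90+np.degrees(POSE[2]); 
for j in (dy,dy-180): go([k[0],k[1],.25],j)
E
```

```text
[ 0.61501916 -0.20334676  0.        ]
jaw az -68.75 shift [-49.94  -1.92 -26.2 ] turn [ 3.0000e-02 -1.3887e+02 -1.6000e-01] pos [ 0.2445 -0.6285  0.2301] q [-1.35   0.287  1.578 -0.     1.279 -0.15 ] t 0.1 F [ 0.44 -0.4  -0.47] op 1.0
jaw az -68.75 shift [-49.94  -1.92 -26.2 ] turn [1.200e-01 4.113e+01 3.000e-02] pos [ 0.2445 -0.6285  0.2301] q [-1.35   0.287  1.578 -0.     1.279 -0.15 ] t 0.1 F [ 0.44 -0.4  -0.47] op 1.0
```

>>> play_rows([
  {"tx": -4,"ty": -2,"tz": -2,"ay": 5,"claw": 5},
  {"tx": -8,"ty": -2,"tz": -4.2,"ay": 10,"claw": 5},
  {"tx": -12,"ty": -2,"tz": -6.3,"ay": 15,"claw": 5},
  {"tx": -16,"ty": -2,"tz": -8.4,"ay": 20,"claw": 5},
  {"tx": -20,"ty": -2,"tz": -10.5,"ay": 25,"claw": 5},
  {"tx": -24,"ty": -2,"tz": -12.6,"ay": 30,"claw": 5},
  {"tx": -28,"ty": -2,"tz": -14.7,"ay": 35,"claw": 5},
  {"tx": -31.5,"ty": -2,"tz": -16.5,"ay": 40,"claw": 5},
  {"tx": -35,"ty": -2,"tz": -18.4,"ay": 41.1,"claw": 5},
  {"tx": -38.5,"ty": -2,"tz": -20.2,"ay": 41.1,"claw": 5},
  {"tx": -41,"ty": -2,"tz": -21.5,"ay": 41.1,"claw": 5},
  {"tx": -43,"ty": -2,"tz": -22.6,"ay": 41.1,"claw": 5},
])

```text
invalid input at $.steps[0]: expected keys claw, tx, ty, tz, ax, ay, az
```

```bash
python3 - <<'E'
from fit import *
k=W(POSE,(-39,43.5,0))[0]
go([k[0],k[1],.25],-109.9)
p,d=cams.read_camera("top"); cv2.imwrite("pics/t1.png",p)
E
```

```text
jaw az -68.75 shift [-49.94  -1.92 -26.2 ] turn [1.200e-01 4.115e+01 3.000e-02] pos [ 0.2445 -0.6285  0.2301] q [-1.35   0.287  1.578 -0.     1.279 -0.15 ] t 0.1 F [ 0.44 -0.4  -0.47] op 1.0
```

>>> play_rows([
  {"tx": -4,"ty": -2,"tz": -2,"ax": 0,"ay": 5,"az": 0,"claw": 5},
  {"tx": -8,"ty": -2,"tz": -4.2,"ax": 0,"ay": 10,"az": 0,"claw": 5},
  {"tx": -12,"ty": -2,"tz": -6.3,"ax": 0,"ay": 15,"az": 0,"claw": 5},
  {"tx": -15.7,"ty": -2,"tz": -8.2,"ax": 0,"ay": 20,"az": 0,"claw": 5},
  {"tx": -19.4,"ty": -2,"tz": -10.2,"ax": 0,"ay": 25,"az": 0,"claw": 5},
  {"tx": -23,"ty": -2,"tz": -12.1,"ax": 0,"ay": 30,"az": 0,"claw": 5},
  {"tx": -26.6,"ty": -2,"tz": -14,"ax": 0,"ay": 35,"az": 0,"claw": 5},
  {"tx": -30.2,"ty": -2,"tz": -15.8,"ax": 0,"ay": 40,"az": 0,"claw": 5},
  {"tx": -33.8,"ty": -2,"tz": -17.7,"ax": 0,"ay": 41.1,"az": 0,"claw": 5},
  {"tx": -37,"ty": -2,"tz": -19.4,"ax": 0,"ay": 41.1,"az": 0,"claw": 5},
  {"tx": -40,"ty": -2,"tz": -21,"ax": 0,"ay": 41.1,"az": 0,"claw": 5},
  {"tx": -43,"ty": -2,"tz": -22.6,"ax": 0,"ay": 41.1,"az": 0,"claw": 5},
])

```text
time: 1.15
eef_pos: [0.5647, -0.2602, 0.251]
tcp_rot: [0.121, 0.697, -0.696, -0.122]
contact_force: [-0.7, -1.0, -0.1]
opening: 0.583
```

```bash
python3 - <<'E'
from fit import *
k=W(POSE,(-39,43.5,0))[0]
go([k[0],k[1],.25],-109.9)
p,d=cams.read_camera("top"); cv2.imwrite("pics/t1.png",p)
E
```

```text
jaw az -109.8 shift [-2.81  0.1  -7.05] turn [0.03 0.1  0.02] pos [ 0.5647 -0.2602  0.251 ] q [-0.595  0.156  1.694  0.     1.292  1.321] t 1.15 F [-0.66 -1.04 -0.09] op 0.583
```

>>> play_rows([
  {"tx": -1.4,"ty": 0,"tz": -3.5,"ax": 0,"ay": 0,"az": 0,"claw": 5},
  {"tx": -2.4,"ty": 0,"tz": -6,"ax": 0,"ay": 0,"az": 0,"claw": 5},
  {"tx": -2.8,"ty": 0,"tz": -7,"ax": 0,"ay": 0,"az": 0,"claw": 5},
  {"tx": -2.8,"ty": 0,"tz": -7,"ax": 0,"ay": 0,"az": 0,"claw": 5},
  {"tx": -2.8,"ty": 0,"tz": -7,"ax": 0,"ay": 0,"az": 0,"claw": 5},
])

```text
time: 1.62
eef_pos: [0.6132, -0.2065, 0.2509]
tcp_rot: [-0.121, -0.696, 0.697, 0.122]
contact_force: [-0.7, 0.2, 0.3]
opening: 0.588
```

```bash
python3 - <<'E'
from fit import *
k=W(POSE,(-39,43.5,0))[0]
go([k[0],k[1],.18],-109.9)
p,d=cams.read_camera("top"); cv2.imwrite("pics/t1.png",cv2.resize(p[150:270,320:460],None,fx=5,fy=5,interpolation=cv2.INTER_CUBIC))
p,d=cams.read_camera("scene"); cv2.imwrite("pics/s1.png",cv2.resize(p[150:300,290:450],None,fx=4,fy=4,interpolation=cv2.INTER_CUBIC))
E
```

```text
jaw az -109.8 shift [-0.07  7.09 -0.37] turn [-0.04  0.1   0.06] pos [ 0.6132 -0.2065  0.2509] q [-4.810e-01  2.120e-01  1.630e+00 -1.000e-03  1.301e+00  1.436e+00] t 1.6167 F [-0.71  0.22  0.27] op 0.588
```

View pics/t1.png

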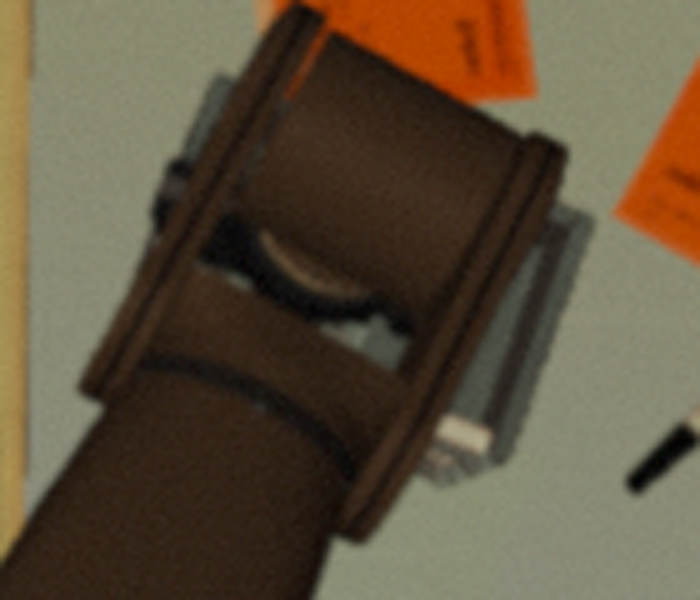

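View pics/s1.png

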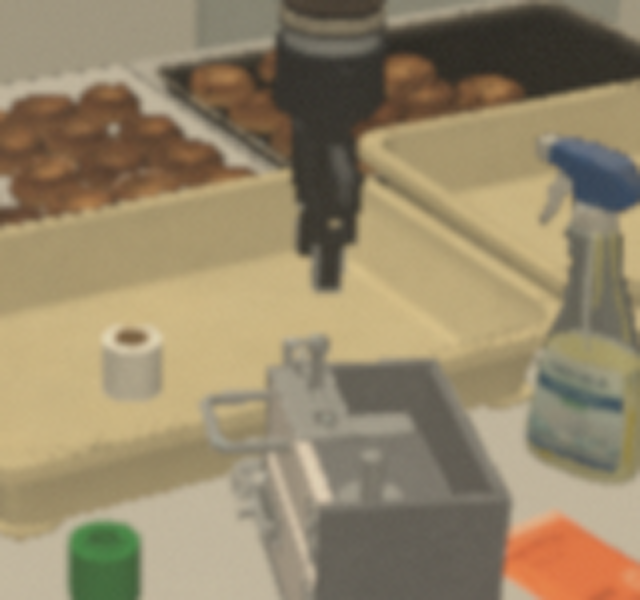

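The gripper sits over the knob, whose ball is near (308,347) in the scene crop. I'll descend and grip the ball.

>>> play_rows([
  {"tx": 0,"ty": 2,"tz": -0.3,"ax": 0,"ay": 0,"az": 0,"claw": 5},
  {"tx": 0,"ty": 4.5,"tz": -0.3,"ax": 0,"ay": 0,"az": 0,"claw": 5},
  {"tx": 0,"ty": 6.3,"tz": -0.3,"ax": 0,"ay": 0,"az": 0,"claw": 5},
  {"tx": 0,"ty": 7,"tz": -0.3,"ax": 0,"ay": 0,"az": 0,"claw": 5},
  {"tx": 0,"ty": 7,"tz": -0.3,"ax": 0,"ay": 0,"az": 0,"claw": 3.5},
  {"tx": 0,"ty": 7,"tz": -0.3,"ax": 0,"ay": 0,"az": 0,"claw": 2.5},
  {"tx": 0,"ty": 7,"tz": -0.3,"ax": 0,"ay": 0,"az": 0,"claw": 1.5},
  {"tx": 0,"ty": 7,"tz": -0.3,"ax": 0,"ay": 0,"az": 0,"claw": 1},
  {"tx": 0,"ty": 7,"tz": -0.3,"ax": 0,"ay": 0,"az": 0,"claw": 1},
  {"tx": 0,"ty": 7,"tz": -0.3,"ax": 0,"ay": 0,"az": 0,"claw": 1},
], grip_force=20)

```text
time: 2.55
eef_pos: [0.6152, -0.2041, 0.183]
tcp_rot: [-0.123, -0.696, 0.697, 0.121]
contact_force: [-1.5, -1.2, 2.4]
opening: 0.186
```

```bash
python3 - <<'E'
from fit import *
k=W(POSE,(-39,43.5,0))[0]
go([k[0],k[1],.18],-109.9)
p,d=cams.read_camera("scene"); cv2.imwrite("pics/s2.png",cv2.resize(p[150:300,290:450],None,fx=4,fy=4,interpolation=cv2.INTER_CUBIC))
E
```

```text
jaw az -109.86 shift [ 0.04  0.3  -0.07] turn [-0.05  0.04 -0.14] pos [ 0.6152 -0.2041  0.183 ] q [-4.760e-01  2.680e-01  1.690e+00 -1.000e-03  1.181e+00  1.441e+00] t 2.55 F [-1.48 -1.16  2.43] op 0.186
```

View pics/s2.png

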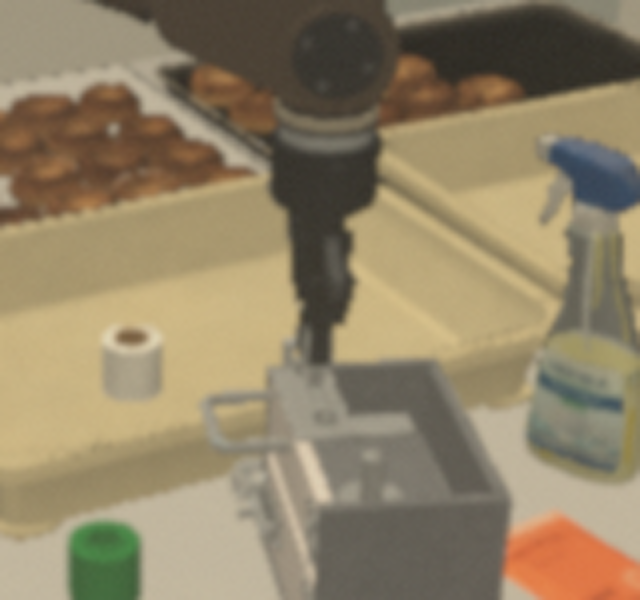

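The grip stopped at about 16 mm on the 18 mm ball, so the knob is held. I'll draw the bolt in the hinge direction (+z of the tool).

>>> play_rows([
  {"tx": 0,"ty": 0,"tz": 0.4,"ax": 0,"ay": 0,"az": 0,"claw": 1},
  {"tx": 0,"ty": 0,"tz": 0.8,"ax": 0,"ay": 0,"az": 0,"claw": 1},
  {"tx": 0,"ty": 0,"tz": 1.2,"ax": 0,"ay": 0,"az": 0,"claw": 1},
  {"tx": 0,"ty": 0,"tz": 1.6,"ax": 0,"ay": 0,"az": 0,"claw": 1},
  {"tx": 0,"ty": 0,"tz": 2.0,"ax": 0,"ay": 0,"az": 0,"claw": 1},
  {"tx": 0,"ty": 0,"tz": 2.3,"ax": 0,"ay": 0,"az": 0,"claw": 1},
  {"tx": 0,"ty": 0,"tz": 2.3,"ax": 0,"ay": 0,"az": 0,"claw": 1},
])

```text
time: 3.18
eef_pos: [0.6074, -0.2261, 0.1829]
tcp_rot: [-0.123, -0.696, 0.697, 0.121]
contact_force: [-0.4, 0.1, 5.4]
opening: 0.189
```

```bash
python3 - <<'E'
from fit import *
k=W(POSE,(-39,43.5,0))[0]
go([k[0],k[1],.18],-109.9)
p,d=cams.read_camera("scene"); cv2.imwrite("pics/s3.png",cv2.resize(p[200:300,330:430],None,fx=6,fy=6,interpolation=cv2.INTER_CUBIC))
E
```

```text
jaw az -109.88 shift [ 0.06  0.29 -2.39] turn [-0.01  0.02 -0.16] pos [ 0.6074 -0.2261  0.1829] q [-0.513  0.268  1.69   0.     1.181  1.405] t 3.1833 F [-0.37  0.1   5.4 ] op 0.189
```

View pics/s3.png

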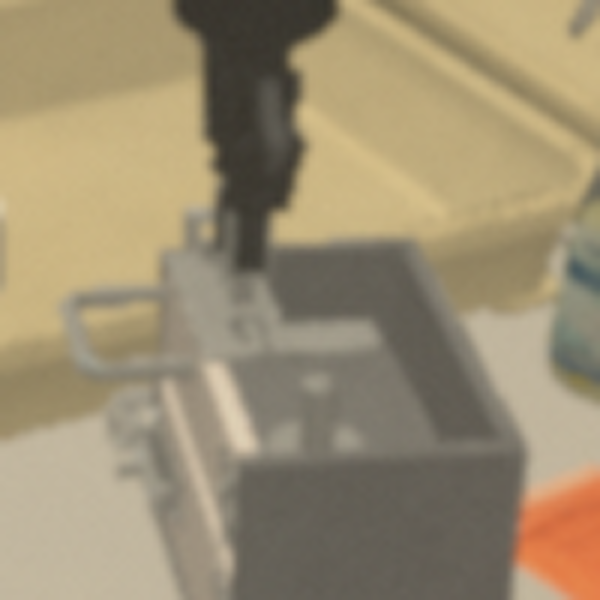

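```bash
python3 - <<'E'
from fit import *
for L in ((-40,47,197),(-40,20,197),(-40,93,172),(-40,93,150)): print(L,(proj("scene",W(POSE,L))-[330,200])*6)
p,d=cams.read_camera("scene"); C=cloud("scene",d); v,u=237,363; q=C[v-2:v+3,u-2:u+3].reshape(-1,3); print(q[:5]); 
from numpy import cos,sin
a=POSE[2]; print(((q[:,:2]-POSE[:2])@np.array([[cos(a),-sin(a)],[sin(a),cos(a)]])*1000).round(0)[:8],q[:8,2])
E
```

```text
(-40, 47, 197) [[225.80699841 211.99870358]]
(-40, 20, 197) [[236.77671531 239.15363989]]
(-40, 93, 172) [[205.6839602  212.72206305]]
(-40, 93, 150) [[203.73010669 251.67652508]]
[[ 0.62267085 -0.15128014  0.17295442]
 [ 0.62153665 -0.15877057  0.17683765]
 [ 0.62560037 -0.1577636   0.17540013]
 [ 0.62991096 -0.15638114  0.17372347]
 [ 0.63135186 -0.15963486  0.17495769]]
[[-50.  95.]
 [-48.  88.]
 [-45.  90.]
 [-41.  93.]
 [-39.  90.]
 [-50.  94.]
 [-47.  90.]
 [-45.  88.]] [0.17295442 0.17683765 0.17540013 0.17372347 0.17495769 0.17004456
 0.17220759 0.17311426]
```

```bash
python3 - <<'E'
from fit import *
s=ctrl.get_state();a=POSE[2];c,sn=np.cos(a),np.sin(a)
q=np.array([[c,sn],[-sn,c]])@(s["eef_pos"][:2]-POSE[:2])*1000; r=q-[-66,-89]; print(q,r)
for th in range(5,126,5):
    t=np.radians(th);n=np.array([r[0]*np.cos(t)-r[1]*np.sin(t),r[0]*np.sin(t)+r[1]*np.cos(t)])-r
    w=W(POSE,np.r_[q+n,0])[0]; print(th,(-n/10).round(2),np.hypot(*w[:2]).round(3))
E
```

```text
[-38.37705246  19.5884205 ] [ 27.62294754 108.5884205 ]
5 [ 0.96 -0.2 ] 0.639
10 [ 1.93 -0.31] 0.629
15 [ 2.9  -0.34] 0.619
20 [ 3.88 -0.29] 0.609
25 [ 4.85 -0.15] 0.6
30 [5.8  0.07] 0.59
35 [6.73 0.38] 0.581
40 [7.63 0.76] 0.572
45 [8.49 1.23] 0.564
50 [9.31 1.76] 0.556
55 [10.07  2.37] 0.548
60 [10.79  3.04] 0.542
65 [11.44  3.77] 0.536
70 [12.02  4.55] 0.53
75 [12.54  5.38] 0.526
80 [12.98  6.25] 0.523
85 [13.34  7.16] 0.521
90 [13.62  8.1 ] 0.519
95 [13.82  9.05] 0.519
100 [13.94 10.02] 0.52
105 [13.97 11.  ] 0.522
110 [13.91 11.98] 0.524
115 [13.77 12.94] 0.528
120 [13.55 13.9 ] 0.533
125 [13.24 14.82] 0.538
```

>>> play_rows([
  {"tx": 0.48,"ty": 0,"tz": -0.1,"ax": 0,"ay": -2.5,"az": 0,"claw": 1},
  {"tx": 0.96,"ty": 0,"tz": -0.2,"ax": 0,"ay": -5,"az": 0,"claw": 1},
  {"tx": 1.93,"ty": 0,"tz": -0.31,"ax": 0,"ay": -10,"az": 0,"claw": 1},
  {"tx": 2.9,"ty": 0,"tz": -0.34,"ax": 0,"ay": -15,"az": 0,"claw": 1},
  {"tx": 2.9,"ty": 0,"tz": -0.34,"ax": 0,"ay": -15,"az": 0,"claw": 1},
])

```text
time: 3.7
eef_pos: [0.5803, -0.2128, 0.1829]
tcp_rot: [-0.029, -0.706, 0.707, 0.028]
contact_force: [-1.4, -0.1, 5.7]
opening: 0.187
```

```bash
python3 - <<'E'
from fit import *
go([0,0,0],-109.9)
p,d=cams.read_camera("scene"); cv2.imwrite("pics/s4.png",cv2.resize(p[200:300,330:430],None,fx=6,fy=6,interpolation=cv2.INTER_CUBIC))
E
```

```text
jaw az -94.69 shift [ 59.6   18.17 -16.5 ] turn [-0.1  15.21 -0.1 ] pos [ 0.5803 -0.2128  0.1829] q [-5.150e-01  2.040e-01  1.766e+00 -1.000e-03  1.169e+00  1.138e+00] t 3.7 F [-1.36 -0.09  5.66] op 0.187
```

View pics/s4.png

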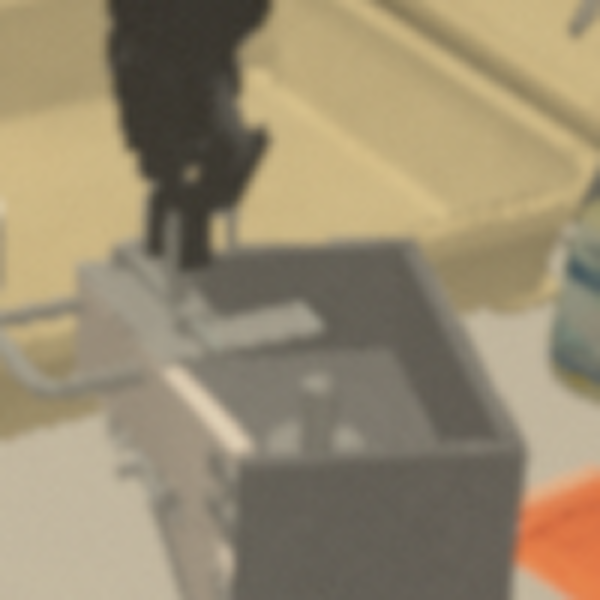

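The leaf is swinging with little force. The table applies again in the turned tool frame.

>>> play_rows([
  {"tx": 0.96,"ty": 0,"tz": -0.2,"ax": 0,"ay": -5,"az": 0,"claw": 1},
  {"tx": 1.93,"ty": 0,"tz": -0.31,"ax": 0,"ay": -10,"az": 0,"claw": 1},
  {"tx": 2.9,"ty": 0,"tz": -0.34,"ax": 0,"ay": -15,"az": 0,"claw": 1},
  {"tx": 3.88,"ty": 0,"tz": -0.29,"ax": 0,"ay": -20,"az": 0,"claw": 1},
  {"tx": 4.85,"ty": 0,"tz": -0.15,"ax": 0,"ay": -25,"az": 0,"claw": 1},
  {"tx": 5.8,"ty": 0,"tz": 0.07,"ax": 0,"ay": -30,"az": 0,"claw": 1},
  {"tx": 6.73,"ty": 0,"tz": 0.38,"ax": 0,"ay": -35,"az": 0,"claw": 1},
  {"tx": 7.63,"ty": 0,"tz": 0.76,"ax": 0,"ay": -40,"az": 0,"claw": 1},
  {"tx": 8.49,"ty": 0,"tz": 1.23,"ax": 0,"ay": -45,"az": 0,"claw": 1},
  {"tx": 9.31,"ty": 0,"tz": 1.76,"ax": 0,"ay": -50,"az": 0,"claw": 1},
  {"tx": 9.31,"ty": 0,"tz": 1.76,"ax": 0,"ay": -50,"az": 0,"claw": 1},
])

```text
time: 4.67
eef_pos: [0.4859, -0.2237, 0.1829]
tcp_rot: [0.272, -0.651, 0.654, -0.272]
contact_force: [-1.1, -1.3, 5.3]
opening: 0.186
```

```bash
python3 - <<'E'
from fit import *
go([0,0,0],-109.9)
p,d=cams.read_camera("scene"); cv2.imwrite("pics/s5.png",cv2.resize(p[180:330,290:450],None,fx=4,fy=4,interpolation=cv2.INTER_CUBIC))
E
```

```text
jaw az -44.78 shift [ 18.32  18.15 -50.31] turn [-2.200e-01  6.512e+01 -3.000e-02] pos [ 0.4859 -0.2237  0.1829] q [-0.62   0.022  1.966 -0.002  1.15   0.162] t 4.6667 F [-1.13 -1.33  5.3 ] op 0.186
```

View pics/s5.png

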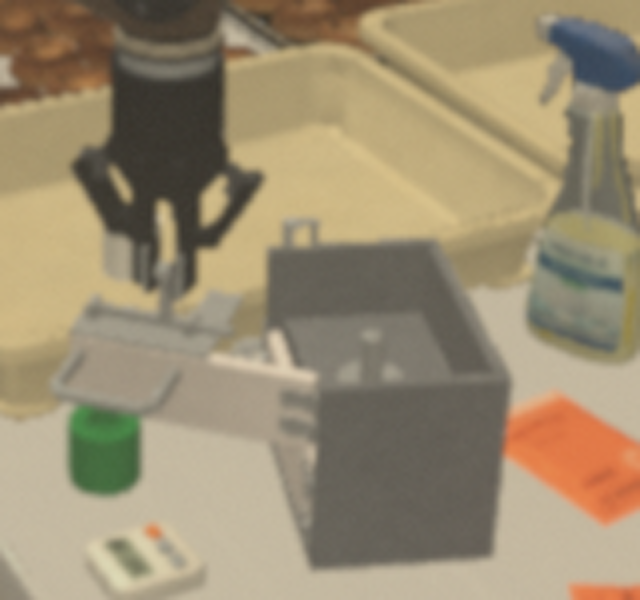

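The leaf stands at about 65° with the bottom half shut. I'll continue by another 45–50°.

>>> play_rows([
  {"tx": 0.96,"ty": 0,"tz": -0.2,"ax": 0,"ay": -5,"az": 0,"claw": 1},
  {"tx": 1.93,"ty": 0,"tz": -0.31,"ax": 0,"ay": -10,"az": 0,"claw": 1},
  {"tx": 2.9,"ty": 0,"tz": -0.34,"ax": 0,"ay": -15,"az": 0,"claw": 1},
  {"tx": 3.88,"ty": 0,"tz": -0.29,"ax": 0,"ay": -20,"az": 0,"claw": 1},
  {"tx": 4.85,"ty": 0,"tz": -0.15,"ax": 0,"ay": -25,"az": 0,"claw": 1},
  {"tx": 5.8,"ty": 0,"tz": 0.07,"ax": 0,"ay": -30,"az": 0,"claw": 1},
  {"tx": 6.73,"ty": 0,"tz": 0.38,"ax": 0,"ay": -35,"az": 0,"claw": 1},
  {"tx": 7.63,"ty": 0,"tz": 0.76,"ax": 0,"ay": -40,"az": 0,"claw": 1},
  {"tx": 8.49,"ty": 0,"tz": 1.23,"ax": 0,"ay": -45,"az": 0,"claw": 1},
  {"tx": 8.49,"ty": 0,"tz": 1.23,"ax": 0,"ay": -45,"az": 0,"claw": 1},
  {"tx": 8.49,"ty": 0,"tz": 1.23,"ax": 0,"ay": -45,"az": 0,"claw": 1},
])

```text
time: 5.63
eef_pos: [0.4354, -0.2923, 0.1828]
tcp_rot: [0.501, -0.499, 0.5, -0.5]
contact_force: [-1.1, 0.1, 6.0]
opening: 0.19
```

```bash
python3 - <<'E'
from fit import *
go([0,0,0],-109.9)
p,d=cams.read_camera("scene"); cv2.imwrite("pics/s6.png",cv2.resize(p[180:330,290:450],None,fx=4,fy=4,interpolation=cv2.INTER_CUBIC))
E
```

```text
jaw az 0.11 shift [-29.36  18.16 -43.5 ] turn [-1.9000e-01  1.1001e+02  5.0000e-02] pos [ 0.4354 -0.2923  0.1828] q [-7.840e-01 -2.000e-03  1.991e+00 -1.000e-03  1.150e+00 -7.860e-01] t 5.6333 F [-1.1   0.08  6.  ] op 0.19
```

View pics/s6.png

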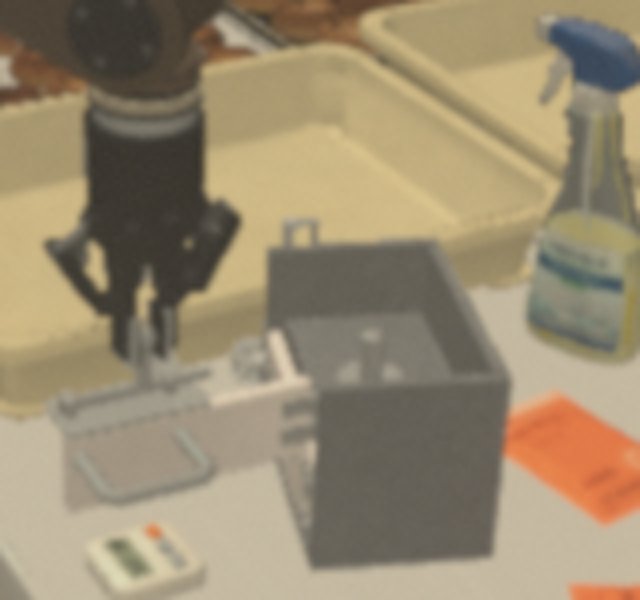

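The leaf is at about 110° and the bottom half is still shut. I'll release, lift, and measure the roll again.

>>> play_rows([
  {"tx": 0,"ty": 0,"tz": 0,"ax": 0,"ay": 0,"az": 0,"claw": 3},
  {"tx": 0,"ty": 0,"tz": 0,"ax": 0,"ay": 0,"az": 0,"claw": 4},
  {"tx": 0,"ty": 0,"tz": 0,"ax": 0,"ay": 0,"az": 0,"claw": 5},
  {"tx": 0,"ty": 0,"tz": 0,"ax": 0,"ay": 0,"az": 0,"claw": 5},
  {"tx": 0,"ty": -2,"tz": 0,"ax": 0,"ay": 0,"az": 0,"claw": 5},
  {"tx": 0,"ty": -5,"tz": 0,"ax": 0,"ay": 0,"az": 0,"claw": 5},
  {"tx": 0,"ty": -8,"tz": 0,"ax": 0,"ay": 0,"az": 0,"claw": 8.5},
  {"tx": 0,"ty": -8,"tz": 0,"ax": 0,"ay": 0,"az": 0,"claw": 8.5},
])

```text
time: 6.35
eef_pos: [0.4375, -0.2926, 0.2682]
tcp_rot: [0.501, -0.495, 0.503, -0.501]
contact_force: [1.2, -0.9, 1.4]
opening: 0.845
```

```bash
python3 - <<'E'
from fit import *
p,d=cams.read_camera("top"); cv2.imwrite("pics/t7.png",p); C=cloud("top",d)
q=C[195:236,232:274].reshape(-1,3); q=q[(q[:,2]>.045)&(q[:,2]<.075)]; print(len(q),q.mean(0),np.median(q[:,2]),q.min(0),q.max(0))
g=p[195:236,232:274].astype(int); w=(g[...,0]>110); ys,xs=np.nonzero(w); print(len(xs),xs.min()+232,xs.max()+232,ys.min()+195,ys.max()+195)
(cx,cy),_,_=cv2.fitEllipse(cv2.convexHull(np.c_[xs+232,ys+195].astype(np.float32))); print(cx,cy,atz("top",cx,cy,.0605))
p,d=cams.read_camera("scene"); cv2.imwrite("pics/s7.png",cv2.resize(p[180:330,290:450],None,fx=4,fy=4,interpolation=cv2.INTER_CUBIC))
big=cv2.resize(p,None,fx=6,fy=6,interpolation=cv2.INTER_CUBIC)
for z in(.008,.060):
  for t in np.linspace(0,6.28,20):
    u=proj("scene",[.6106+.027*np.cos(t),.0896+.027*np.sin(t),z])[0]; cv2.circle(big,tuple(int(round(6*(k+.5))) for k in u),2,(0,0,255),-1)
u=proj("scene",[.61,.09,.03])[0]; cv2.imwrite("pics/sr.png",big[int(6*u[1])-200:int(6*u[1])+200,int(6*u[0])-200:int(6*u[0])+200])
go([.6106,.0896,.25],-110)
E
```

```text
299 [0.61330776 0.09080075 0.05930269] 0.05982956883218653 [0.5875728  0.06536976 0.04582044] [0.63972252 0.11789048 0.06704463]
176 241 260 205 223
250.73837280273438 213.91909790039062 [0.61340688 0.09204543 0.0605    ]
jaw az 0.16 shift [-38.01   1.23  17.58] turn [-2.0000e-01  1.1016e+02 -4.0000e-02] pos [ 0.4358 -0.291   0.2627] q [-0.782 -0.076  1.912  0.     1.302 -0.785] t 6.45 F [-0.06  0.15 -0.71] op 0.989
```

View pics/t7.png

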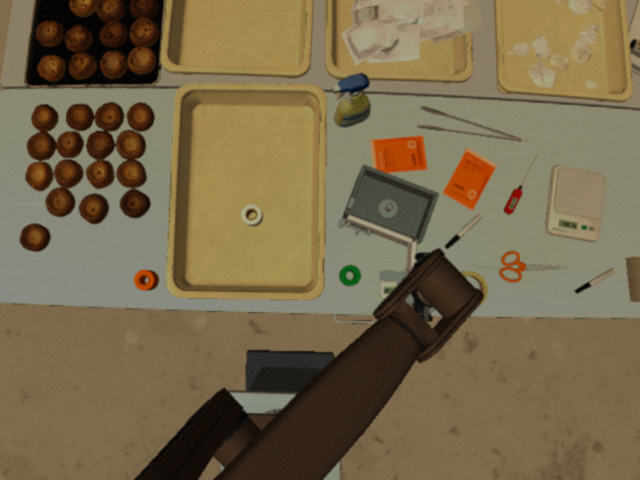

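View pics/sr.png

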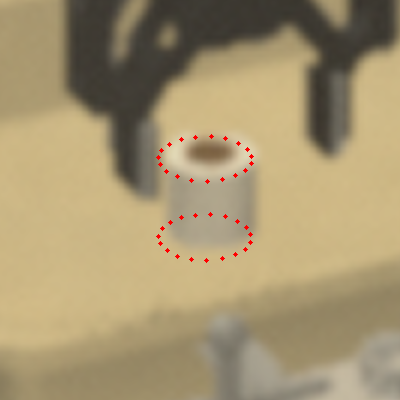

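>>> play_rows([
  {"tx": -3.5,"ty": 0.5,"tz": 1.6,"ax": 0,"ay": 7,"az": 0,"claw": 8.5},
  {"tx": -7,"ty": 0.5,"tz": 3.2,"ax": 0,"ay": 14,"az": 0,"claw": 8.5},
  {"tx": -10.5,"ty": 0.5,"tz": 4.9,"ax": 0,"ay": 21,"az": 0,"claw": 8.5},
  {"tx": -14,"ty": 0.5,"tz": 6.5,"ax": 0,"ay": 28,"az": 0,"claw": 8.5},
  {"tx": -17.5,"ty": 0.5,"tz": 8.1,"ax": 0,"ay": 35,"az": 0,"claw": 8.5},
  {"tx": -21,"ty": 0.5,"tz": 9.7,"ax": 0,"ay": 42,"az": 0,"claw": 8.5},
  {"tx": -24.5,"ty": 0.5,"tz": 11.3,"ax": 0,"ay": 49,"az": 0,"claw": 8.5},
  {"tx": -28,"ty": 0.5,"tz": 13,"ax": 0,"ay": 56,"az": 0,"claw": 8.5},
  {"tx": -31.5,"ty": 0.5,"tz": 14.6,"ax": 0,"ay": 63,"az": 0,"claw": 8.5},
  {"tx": -34.5,"ty": 0.5,"tz": 16,"ax": 0,"ay": 70,"az": 0,"claw": 8.5},
  {"tx": -37,"ty": 0.5,"tz": 17.1,"ax": 0,"ay": 77,"az": 0,"claw": 8.5},
  {"tx": -38.2,"ty": 0.5,"tz": 17.7,"ax": 0,"ay": 84,"az": 0,"claw": 8.5},
])

```text
time: 7.45
eef_pos: [0.611, 0.0958, 0.2534]
tcp_rot: [-0.067, 0.705, -0.703, 0.064]
contact_force: [-1.5, -0.8, 0.2]
opening: 0.994
```

```bash
python3 - <<'E'
from fit import *
go([.613,.091,.12],-110)
p,d=cams.read_camera("top"); b=cv2.resize(p,None,fx=6,fy=6,interpolation=cv2.INTER_CUBIC)
for L in ((-5,0,92),(-5,0,130)):
  u=proj("top",W(POSE,L))[0]; print(u); cv2.circle(b,tuple(int(round(6*(k+.5))) for k in u),3,(0,0,255),-1)
cv2.imwrite("pics/t8.png",b[6*155:6*255,6*335:6*455])
E
```

```text
jaw az -79.42 shift [-0.16 13.34  0.54] turn [ 0.06 30.58  0.24] pos [0.611  0.0958 0.2534] q [-9.000e-03  1.490e-01  1.697e+00  1.000e-03  1.299e+00  1.377e+00] t 7.45 F [-1.48 -0.85  0.19] op 0.994
[387.31606039 208.76777684]
[389.7090266  206.45466369]
```

View pics/t8.png

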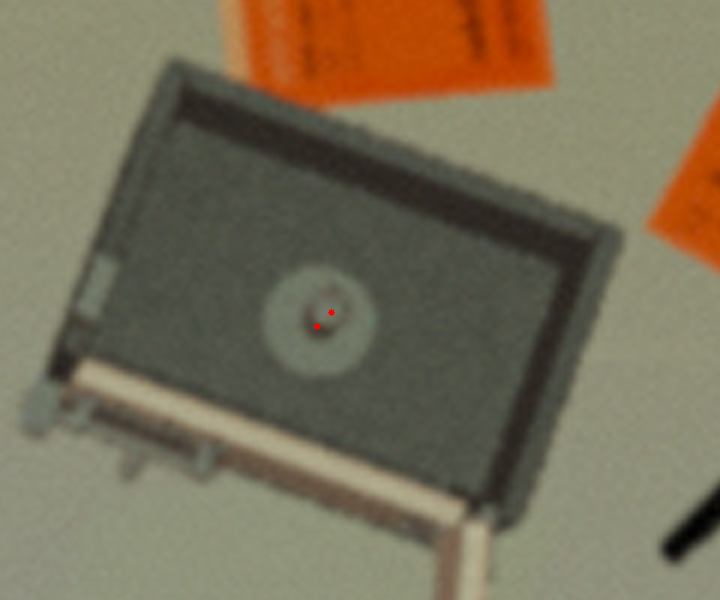

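```bash
python3 - <<'E'
from fit import *
print(atz("top",387.83,208.1,.092), W(POSE,(-5,0,92)))
p,d=cams.read_camera("top"); C=cloud("top",d)
q=C[195:222,375:402].reshape(-1,3)
h=q[(q[:,2]>.118)&(q[:,2]<.14)]; print("tip",len(h),h.mean(0))
cv2.imwrite("pics/t9.png",cv2.resize(p[193:224,372:404],None,fx=16,fy=16,interpolation=cv2.INTER_CUBIC))
ps,ds=cams.read_camera("scene"); b=cv2.resize(ps,None,fx=10,fy=10,interpolation=cv2.INTER_CUBIC)
for L in ((-5,0,92),(-5,0,130)):
  u=proj("scene",W(POSE,L))[0]; print(u); cv2.circle(b,tuple(int(round(10*(k+.5))) for k in u),3,(0,0,255),-1)
u=u.astype(int);cv2.imwrite("pics/s9.png",b[10*u[1]-200:10*u[1]+300,10*u[0]-250:10*u[0]+250])
C=cloud("scene",ds); q=C[u[1]-8:u[1]+14,u[0]-8:u[0]+9].reshape(-1,3);h=q[(q[:,2]>.11)&(q[:,2]<.135)]; print(len(h),h.mean(0) if len(h) else 0)
E
```

```text
[ 0.63394874 -0.25710959  0.092     ] [[ 0.63219713 -0.2558174   0.092     ]]
tip 34 [ 0.63280013 -0.25657603  0.12789294]
[380.99640768 274.50939568]
[381.7969255  263.24958923]
46 [ 0.63382916 -0.26178239  0.12383541]
```

View pics/t9.png

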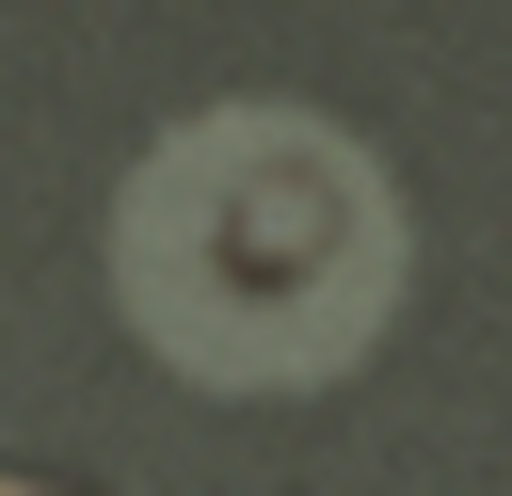

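View pics/s9.png

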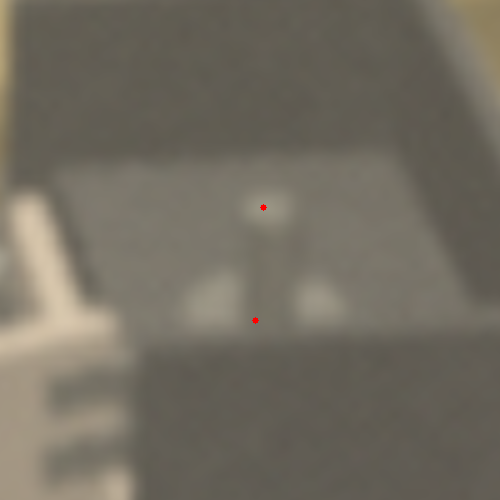

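The disc and spindle tip agree within 2 mm at (0.633,-0.257). Next I'll align over the roll.

>>> play_rows([
  {"tx": -0.1,"ty": 2,"tz": 0.3,"ax": 0,"ay": 7,"az": 0,"claw": 8.5},
  {"tx": -0.1,"ty": 5,"tz": 0.4,"ax": 0,"ay": 14,"az": 0,"claw": 8.5},
  {"tx": -0.1,"ty": 8.5,"tz": 0.4,"ax": 0,"ay": 21,"az": 0,"claw": 8.5},
  {"tx": -0.1,"ty": 11,"tz": 0.4,"ax": 0,"ay": 28,"az": 0,"claw": 8.5},
  {"tx": -0.1,"ty": 13,"tz": 0.4,"ax": 0,"ay": 30.6,"az": 0,"claw": 8.5},
  {"tx": -0.1,"ty": 13,"tz": 0.4,"ax": 0,"ay": 30.6,"az": 0,"claw": 8.5},
  {"tx": -0.1,"ty": 13,"tz": 0.4,"ax": 0,"ay": 30.6,"az": 0,"claw": 8.5},
])

```text
time: 8.18
eef_pos: [0.6114, 0.0868, 0.1245]
tcp_rot: [-0.12, -0.696, 0.697, 0.123]
contact_force: [0.5, -0.2, 0.3]
opening: 0.999
```

```bash
python3 - <<'E'
from fit import *
go([.613,.091,.022],-110)
ps,ds=cams.read_camera("scene"); u=proj("scene",[.613,.091,.08])[0].astype(int); cv2.imwrite("pics/s10.png",cv2.resize(ps[u[1]-50:u[1]+50,u[0]-50:u[0]+50],None,fx=5,fy=5,interpolation=cv2.INTER_CUBIC))
E
```

```text
jaw az -109.77 shift [-0.05 10.25 -0.47] turn [-0.1   0.23  0.24] pos [0.6114 0.0868 0.1245] q [-0.023  0.27   1.802 -0.     1.073  1.893] t 8.1833 F [ 0.53 -0.16  0.34] op 0.999
```

View pics/s10.png

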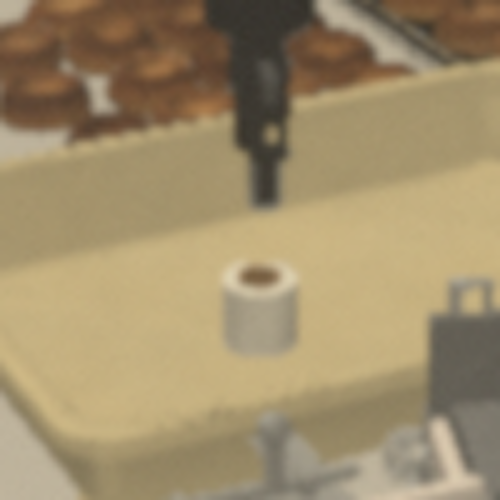

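>>> play_rows([
  {"tx": 0,"ty": 1,"tz": -0.5,"ax": 0,"ay": 0.2,"az": 0,"claw": 8.5},
  {"tx": 0,"ty": 3,"tz": -0.5,"ax": 0,"ay": 0.2,"az": 0,"claw": 8.5},
  {"tx": 0,"ty": 5.5,"tz": -0.5,"ax": 0,"ay": 0.2,"az": 0,"claw": 8.5},
  {"tx": 0,"ty": 7.5,"tz": -0.5,"ax": 0,"ay": 0.2,"az": 0,"claw": 8.5},
  {"tx": 0,"ty": 9,"tz": -0.5,"ax": 0,"ay": 0.2,"az": 0,"claw": 8.5},
  {"tx": 0,"ty": 10,"tz": -0.5,"ax": 0,"ay": 0.2,"az": 0,"claw": 8.5},
  {"tx": 0,"ty": 10.2,"tz": -0.5,"ax": 0,"ay": 0.2,"az": 0,"claw": 8.5},
  {"tx": 0,"ty": 10.2,"tz": -0.5,"ax": 0,"ay": 0.2,"az": 0,"claw": 7},
  {"tx": 0,"ty": 10.2,"tz": -0.5,"ax": 0,"ay": 0.2,"az": 0,"claw": 6},
  {"tx": 0,"ty": 10.2,"tz": -0.5,"ax": 0,"ay": 0.2,"az": 0,"claw": 4.8},
  {"tx": 0,"ty": 10.2,"tz": -0.5,"ax": 0,"ay": 0.2,"az": 0,"claw": 4.8},
  {"tx": 0,"ty": 10.2,"tz": -0.5,"ax": 0,"ay": 0.2,"az": 0,"claw": 4.8},
], grip_force=30)

```text
time: 9.23
eef_pos: [0.6164, 0.0928, 0.0265]
tcp_rot: [0.125, 0.697, -0.696, -0.122]
contact_force: [-0.3, -0.3, 5.3]
opening: 0.628
```

```bash
python3 - <<'E'
from fit import *
go([.613,.091,.022],-110)
ps,ds=cams.read_camera("scene"); u=proj("scene",[.613,.091,.08])[0].astype(int); cv2.imwrite("pics/s11.png",cv2.resize(ps[u[1]-50:u[1]+50,u[0]-50:u[0]+50],None,fx=5,fy=5,interpolation=cv2.INTER_CUBIC))
E
```

```text
jaw az -110.06 shift [0.26 0.44 0.29] turn [ 0.07 -0.06 -0.22] pos [0.6164 0.0928 0.0265] q [-0.013  0.412  1.827 -0.     0.899  1.908] t 9.2333 F [-0.28 -0.29  5.34] op 0.628
```

View pics/s11.png

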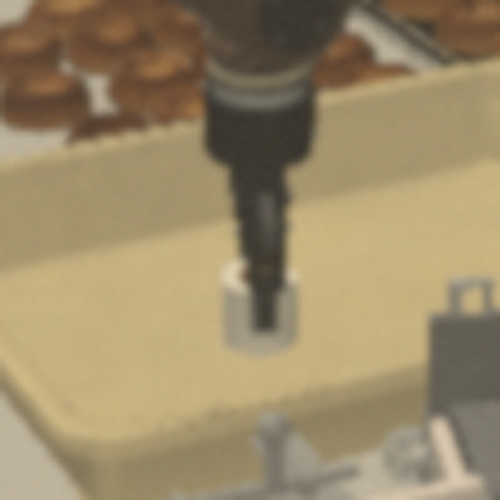

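The grip closed at 53.6 mm, which matches the roll. I'll lift it and check how it hangs.

>>> play_rows([
  {"tx": 0,"ty": -1,"tz": 0,"ax": 0,"ay": 0,"az": 0,"claw": 4.8},
  {"tx": 0,"ty": -4,"tz": 0,"ax": 0,"ay": 0,"az": 0,"claw": 4.8},
  {"tx": 0,"ty": -8,"tz": 0,"ax": 0,"ay": 0,"az": 0,"claw": 4.8},
  {"tx": 0,"ty": -12,"tz": 0,"ax": 0,"ay": 0,"az": 0,"claw": 4.8},
  {"tx": 0,"ty": -16,"tz": 0,"ax": 0,"ay": 0,"az": 0,"claw": 4.8},
  {"tx": 0,"ty": -19,"tz": 0,"ax": 0,"ay": 0,"az": 0,"claw": 4.8},
  {"tx": 0,"ty": -20.5,"tz": 0,"ax": 0,"ay": 0,"az": 0,"claw": 4.8},
  {"tx": 0,"ty": -20.5,"tz": 0,"ax": 0,"ay": 0,"az": 0,"claw": 4.8},
  {"tx": 0,"ty": -20.5,"tz": 0,"ax": 0,"ay": 0,"az": 0,"claw": 4.8},
])

```text
time: 10.03
eef_pos: [0.6146, 0.0928, 0.2299]
tcp_rot: [0.124, 0.696, -0.696, -0.123]
contact_force: [0.0, -0.3, -1.7]
opening: 0.632
```

```bash
cat > ov.py <<'E'
from fit import *
def overlay(name,off=(0,0),base=-.0185):
    s=ctrl.get_state(); M=R.from_quat(s["tcp_rot"]).as_matrix(); ps,ds=cams.read_camera("scene")
    b=cv2.resize(ps,None,fx=8,fy=8,interpolation=cv2.INTER_CUBIC)
    for h in (base,base+.002,base+.052):
        for t in np.linspace(0,6.28,24):
            P=s["eef_pos"]+M[:,0]*(off[0]+.027*np.cos(t))+M[:,2]*(off[1]+.027*np.sin(t))-M[:,1]*h
            u=proj("scene",P)[0]; cv2.circle(b,tuple(int(round(8*(k+.5))) for k in u),2,(0,0,255),-1)
    u=(proj("scene",s["eef_pos"])[0]*8).astype(int); x0=max(u[0]-250,0);y0=max(u[1]-300,0)
    cv2.imwrite(name,b[y0:y0+500,x0:x0+500])
E
python3 - <<'E'
from ov import *
go([.6333,-.2567,.23],-110); overlay("pics/o1.png")
E
```

```text
jaw az -110.06 shift [-1.375e+01 -1.000e-02  3.219e+01] turn [ 0.03 -0.06 -0.06] pos [0.6146 0.0928 0.2299] q [-0.013  0.171  1.716  0.     1.253  1.908] t 10.0333 F [ 0.02 -0.34 -1.75] op 0.632
```

View pics/o1.png

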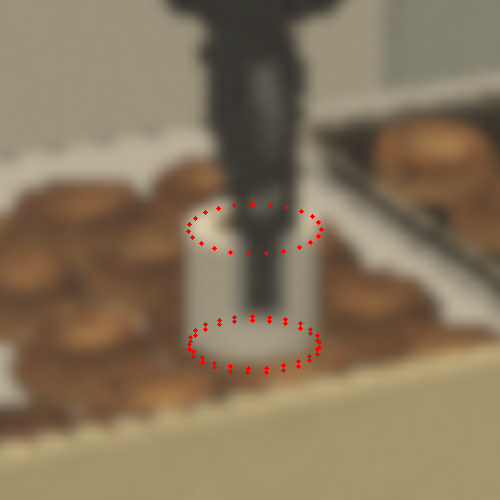

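The overlay matches the hanging roll, with its base about 18.5 mm below the TCP and no clear offset. I'll carry it over the spindle.

>>> play_rows([
  {"tx": -0.8,"ty": 0,"tz": 2,"ax": 0,"ay": 0,"az": 0,"claw": 4.8},
  {"tx": -2.2,"ty": 0,"tz": 5.2,"ax": 0,"ay": 0,"az": 0,"claw": 4.8},
  {"tx": -3.7,"ty": 0,"tz": 8.7,"ax": 0,"ay": 0,"az": 0,"claw": 4.8},
  {"tx": -5.2,"ty": 0,"tz": 12.2,"ax": 0,"ay": 0,"az": 0,"claw": 4.8},
  {"tx": -6.7,"ty": 0,"tz": 15.7,"ax": 0,"ay": 0,"az": 0,"claw": 4.8},
  {"tx": -8.2,"ty": 0,"tz": 19.2,"ax": 0,"ay": 0,"az": 0,"claw": 4.8},
  {"tx": -9.7,"ty": 0,"tz": 22.7,"ax": 0,"ay": 0,"az": 0,"claw": 4.8},
  {"tx": -11.1,"ty": 0,"tz": 26,"ax": 0,"ay": 0,"az": 0,"claw": 4.8},
  {"tx": -12.4,"ty": 0,"tz": 29,"ax": 0,"ay": 0,"az": 0,"claw": 4.8},
  {"tx": -13.3,"ty": 0,"tz": 31.2,"ax": 0,"ay": 0,"az": 0,"claw": 4.8},
  {"tx": -13.75,"ty": 0,"tz": 32.2,"ax": 0,"ay": 0,"az": 0,"claw": 4.8},
  {"tx": -13.75,"ty": 0,"tz": 32.2,"ax": 0,"ay": 0,"az": 0,"claw": 4.8},
])

```text
time: 11.08
eef_pos: [0.6321, -0.2585, 0.2259]
tcp_rot: [0.123, 0.697, -0.696, -0.126]
contact_force: [-0.0, 0.1, -1.0]
opening: 0.636
```

>>> play_rows([
  {"tx": 0,"ty": 0,"tz": 0,"ax": 0,"ay": 0,"az": 0,"claw": 4.8},
  {"tx": 0,"ty": 0,"tz": 0,"ax": 0,"ay": 0,"az": 0,"claw": 4.8},
  {"tx": 0,"ty": 0,"tz": 0,"ax": 0,"ay": 0,"az": 0,"claw": 4.8},
])

```text
time: 11.33
eef_pos: [0.6335, -0.2548, 0.2289]
tcp_rot: [0.122, 0.697, -0.696, -0.123]
contact_force: [0.5, -0.8, -0.7]
opening: 0.631
```

```bash
python3 - <<'E'
from ov import *
go([.6333,-.2567,.155],-110); overlay("pics/o2.png")
E
```

```text
jaw az -109.95 shift [-0.05  7.39  0.19] turn [0.04 0.05 0.06] pos [ 0.6335 -0.2548  0.2289] q [-0.531  0.306  1.557  0.     1.28   1.388] t 11.3333 F [ 0.47 -0.8  -0.67] op 0.631
```

View pics/o2.png

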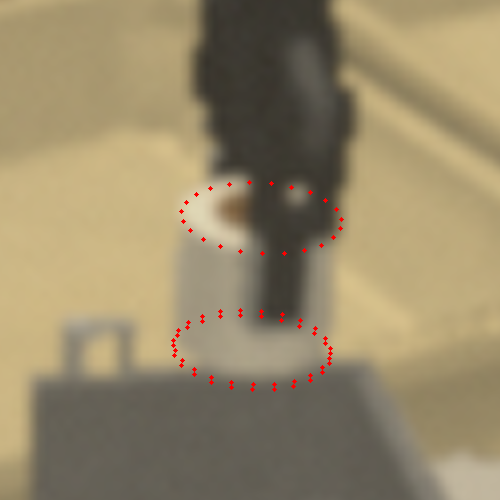

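>>> play_rows([
  {"tx": 0,"ty": 1,"tz": 0.2,"ax": 0,"ay": 0,"az": 0,"claw": 4.8},
  {"tx": 0,"ty": 2.5,"tz": 0.2,"ax": 0,"ay": 0,"az": 0,"claw": 4.8},
  {"tx": 0,"ty": 4.2,"tz": 0.2,"ax": 0,"ay": 0,"az": 0,"claw": 4.8},
  {"tx": 0,"ty": 5.8,"tz": 0.2,"ax": 0,"ay": 0,"az": 0,"claw": 4.8},
  {"tx": 0,"ty": 7,"tz": 0.2,"ax": 0,"ay": 0,"az": 0,"claw": 4.8},
  {"tx": 0,"ty": 7.2,"tz": 0.2,"ax": 0,"ay": 0,"az": 0,"claw": 4.8},
  {"tx": 0,"ty": 7.2,"tz": 0.2,"ax": 0,"ay": 0,"az": 0,"claw": 4.8},
  {"tx": 0,"ty": 7.2,"tz": 0.2,"ax": 0,"ay": 0,"az": 0,"claw": 4.8},
])

```text
time: 12.05
eef_pos: [0.633, -0.2587, 0.1576]
tcp_rot: [-0.123, -0.696, 0.696, 0.123]
contact_force: [-0.5, -0.2, -1.2]
opening: 0.632
```

```bash
python3 - <<'E'
from ov import *
go([.6333,-.2567,.1105],-110); overlay("pics/o3.png")
E
```

```text
jaw az -110.06 shift [ 0.05  4.71 -0.2 ] turn [-0.01 -0.06 -0.03] pos [ 0.633  -0.2587  0.1576] q [-0.536  0.368  1.612  0.     1.161  1.385] t 12.05 F [-0.55 -0.21 -1.23] op 0.632
```

View pics/o3.png

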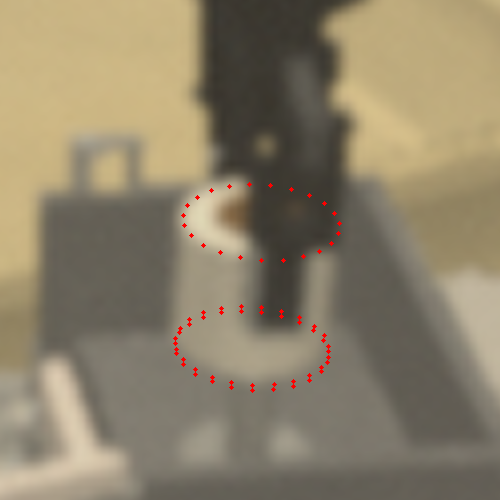

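The pin stands under the roll's middle (x≈250), so I'll lower the roll over it.

>>> play_rows([
  {"tx": 0,"ty": 0.5,"tz": -0.15,"ax": 0,"ay": 0,"az": 0,"claw": 4.8},
  {"tx": 0,"ty": 1,"tz": -0.15,"ax": 0,"ay": 0,"az": 0,"claw": 4.8},
  {"tx": 0,"ty": 1.5,"tz": -0.15,"ax": 0,"ay": 0,"az": 0,"claw": 4.8},
  {"tx": 0,"ty": 2,"tz": -0.15,"ax": 0,"ay": 0,"az": 0,"claw": 4.8},
  {"tx": 0,"ty": 2,"tz": -0.15,"ax": 0,"ay": 0,"az": 0,"claw": 4.8},
])

```text
time: 12.52
eef_pos: [0.6324, -0.2568, 0.1354]
tcp_rot: [0.122, 0.697, -0.696, -0.124]
contact_force: [-0.8, 0.5, -0.9]
opening: 0.632
```

```bash
python3 - <<'E'
from ov import *
go([.6333,-.2567,.1105],-110); overlay("pics/o4.png")
E
```

```text
jaw az -110.06 shift [-0.09  2.49 -0.04] turn [ 0.03 -0.06  0.16] pos [ 0.6324 -0.2568  0.1354] q [-0.534  0.389  1.627  0.     1.128  1.387] t 12.5167 F [-0.85  0.52 -0.91] op 0.632
```

View pics/o4.png

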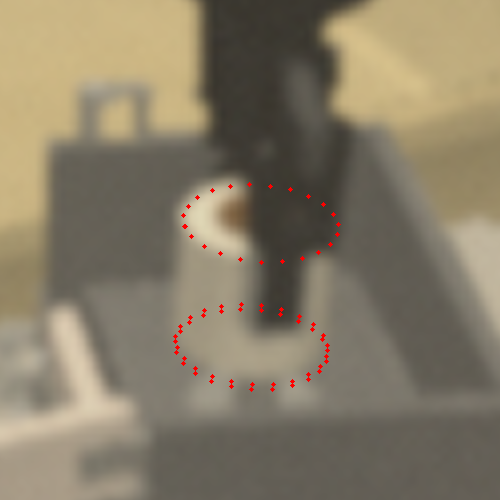

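The roll is over the pin with no contact force (base about 117 mm, below the 130 mm tip). Continuing down.

>>> play_rows([
  {"tx": 0,"ty": 0.5,"tz": 0,"ax": 0,"ay": 0,"az": 0,"claw": 4.8},
  {"tx": 0,"ty": 1,"tz": 0,"ax": 0,"ay": 0,"az": 0,"claw": 4.8},
  {"tx": 0,"ty": 1.5,"tz": 0,"ax": 0,"ay": 0,"az": 0,"claw": 4.8},
  {"tx": 0,"ty": 2,"tz": 0,"ax": 0,"ay": 0,"az": 0,"claw": 4.8},
  {"tx": 0,"ty": 2.3,"tz": 0,"ax": 0,"ay": 0,"az": 0,"claw": 4.8},
  {"tx": 0,"ty": 2.3,"tz": 0,"ax": 0,"ay": 0,"az": 0,"claw": 4.8},
  {"tx": 0,"ty": 2.3,"tz": 0,"ax": 0,"ay": 0,"az": 0,"claw": 4.8},
])

```text
time: 13.15
eef_pos: [0.6331, -0.2572, 0.1139]
tcp_rot: [0.123, 0.696, -0.696, -0.123]
contact_force: [-0.2, -0.1, -1.5]
opening: 0.634
```

```bash
python3 - <<'E'
from ov import *
go([.6333,-.2567,.1105],-110); overlay("pics/o5.png")
E
```

```text
jaw az -110.06 shift [-0.    0.34 -0.06] turn [ 0.01 -0.06  0.04] pos [ 0.6331 -0.2572  0.1139] q [-0.534  0.413  1.638 -0.     1.091  1.387] t 13.15 F [-0.21 -0.13 -1.45] op 0.634
```

View pics/o5.png

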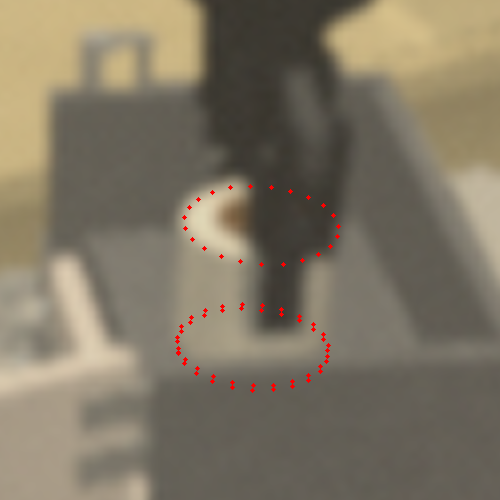

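>>> play_rows([
  {"tx": 0,"ty": 0.2,"tz": 0,"ax": 0,"ay": 0,"az": 0,"claw": 4.8},
  {"tx": 0,"ty": 0.4,"tz": 0,"ax": 0,"ay": 0,"az": 0,"claw": 4.8},
  {"tx": 0,"ty": 0.4,"tz": 0,"ax": 0,"ay": 0,"az": 0,"claw": 4.8},
  {"tx": 0,"ty": 0.4,"tz": 0,"ax": 0,"ay": 0,"az": 0,"claw": 4.8},
])

```text
time: 13.53
eef_pos: [0.6335, -0.2575, 0.1108]
tcp_rot: [-0.123, -0.696, 0.696, 0.123]
contact_force: [-0.2, 0.4, 0.9]
opening: 0.629
```

The force has turned from -1.5 to +0.9 N, so the roll has landed. I'll release and lift.

>>> play_rows([
  {"tx": 0,"ty": 0,"tz": 0,"ax": 0,"ay": 0,"az": 0,"claw": 5.5},
  {"tx": 0,"ty": 0,"tz": 0,"ax": 0,"ay": 0,"az": 0,"claw": 6},
  {"tx": 0,"ty": 0,"tz": 0,"ax": 0,"ay": 0,"az": 0,"claw": 6.6},
  {"tx": 0,"ty": 0,"tz": 0,"ax": 0,"ay": 0,"az": 0,"claw": 7.2},
  {"tx": 0,"ty": 0,"tz": 0,"ax": 0,"ay": 0,"az": 0,"claw": 7.2},
  {"tx": 0,"ty": -1,"tz": 0,"ax": 0,"ay": 0,"az": 0,"claw": 7.2},
  {"tx": 0,"ty": -3,"tz": 0,"ax": 0,"ay": 0,"az": 0,"claw": 7.2},
  {"tx": 0,"ty": -6,"tz": 0,"ax": 0,"ay": 0,"az": 0,"claw": 7.2},
  {"tx": 0,"ty": -9.5,"tz": 0,"ax": 0,"ay": 0,"az": 0,"claw": 7.2},
  {"tx": 0,"ty": -13,"tz": 0,"ax": 0,"ay": 0,"az": 0,"claw": 7.2},
  {"tx": 0,"ty": -16,"tz": 0,"ax": 0,"ay": 0,"az": 0,"claw": 7.2},
  {"tx": 0,"ty": -16,"tz": 0,"ax": 0,"ay": 0,"az": 0,"claw": 7.2},
])

```text
time: 14.53
eef_pos: [0.6363, -0.2589, 0.2814]
tcp_rot: [-0.128, -0.694, 0.698, 0.118]
contact_force: [0.1, 0.2, 1.5]
opening: 0.844
```

>>> play_rows([
  {"tx": 0.9,"ty": 0,"tz": -2.5,"ax": 0,"ay": 0,"az": 0,"claw": 7.2},
  {"tx": 2.2,"ty": 0,"tz": -6,"ax": 0,"ay": 0,"az": 0,"claw": 7.2},
  {"tx": 3.5,"ty": 0,"tz": -9.5,"ax": 0,"ay": 0,"az": 0,"claw": 7.2},
  {"tx": 4.8,"ty": 0,"tz": -13,"ax": 0,"ay": 0,"az": 0,"claw": 7.2},
  {"tx": 6.1,"ty": 0,"tz": -16.5,"ax": 0,"ay": 0,"az": 0,"claw": 7.2},
  {"tx": 7.3,"ty": 0,"tz": -20,"ax": 0,"ay": 0,"az": 0,"claw": 7.2},
  {"tx": 8.6,"ty": 0,"tz": -23.5,"ax": 0,"ay": 0,"az": 0,"claw": 7.2},
  {"tx": 9.5,"ty": 0,"tz": -26,"ax": 0,"ay": 0,"az": 0,"claw": 7.2},
  {"tx": 10,"ty": 0,"tz": -27.5,"ax": 0,"ay": 0,"az": 0,"claw": 7.2},
  {"tx": 10,"ty": 0,"tz": -27.5,"ax": 0,"ay": 0,"az": 0,"claw": 7.2},
])

```text
time: 15.37
eef_pos: [0.6334, 0.0389, 0.2711]
tcp_rot: [0.122, 0.697, -0.696, -0.121]
contact_force: [0.3, -0.7, -0.2]
opening: 0.845
```

```bash
python3 - <<'E'
from ov import *
go([0,0,0],0)
p,d=cams.read_camera("top"); C=cloud("top",d)
cv2.imwrite("pics/tf.png",cv2.resize(p[155:315,335:510],None,fx=4.5,fy=3.75,interpolation=cv2.INTER_CUBIC))
q=C[190:225,370:405].reshape(-1,3); h=q[(q[:,2]>.135)&(q[:,2]<.165)]; e=np.hypot(h[:,0]-.633,h[:,1]+.257);h=h[e<.035]; print("roll top",len(h),h.mean(0),np.median(h[:,2]))
m=(C[...,2]>.144)&(C[...,2]<.16); m[:,:400]=0;m[:,430:]=0;m[:245]=0;m[300:]=0; P=C[m][:,:2]; print(len(P))
vx,vy,x,y=cv2.fitLine(P.astype(np.float32),cv2.DIST_HUBER,0,.01,.01).ravel(); print(np.degrees(np.arctan2(vy,vx)), "leaf dir; shut dir",90+np.degrees(POSE[2]))
ps,ds=cams.read_camera("scene"); cv2.imwrite("pics/sf.png",cv2.resize(ps[180:330,290:450],None,fx=4,fy=4,interpolation=cv2.INTER_CUBIC))
E
```

```text
jaw az -109.81 shift [58.28 27.05 25.16] turn [ 2.0000e-02 -1.0981e+02 -9.0000e-02] pos [0.6334 0.0389 0.2711] q [-9.900e-02  1.710e-01  1.641e+00  1.000e-03  1.329e+00  1.818e+00] t 15.3667 F [ 0.3  -0.73 -0.25] op 0.845
roll top 290 [ 0.63108032 -0.25461895  0.1440833 ] 0.14428810919626092
420
-5.8506675 leaf dir; shut dir 70.11603700466216
```

View pics/tf.png

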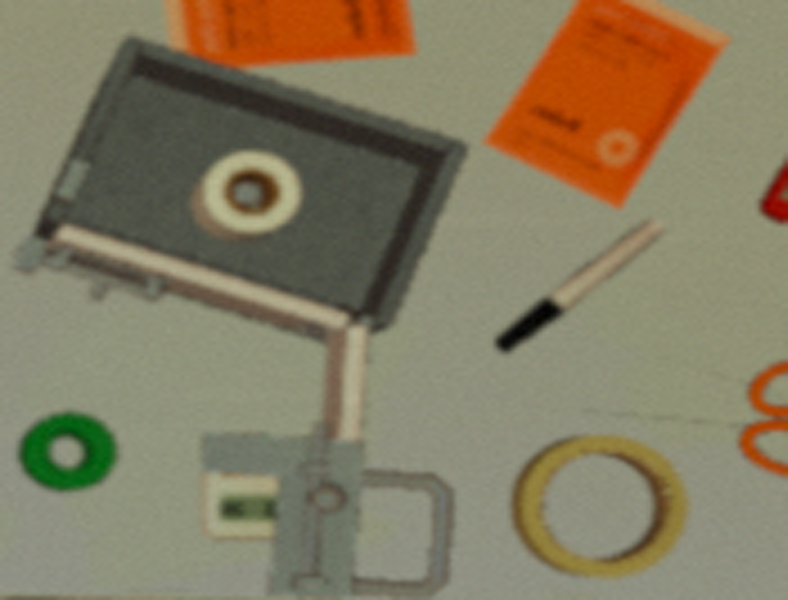

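View pics/sf.png

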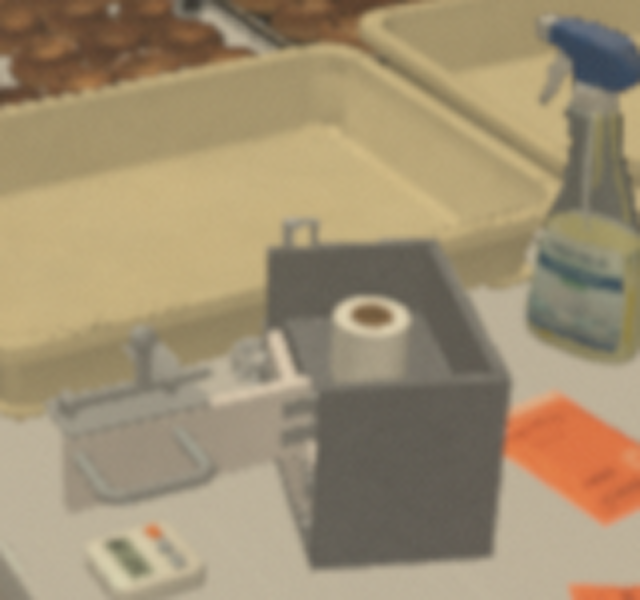

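The top view shows the roll upright with the pin inside its bore at (250,190). Its paper top is at 144 mm, which is the expected 92+52 mm. The leaf stands past square, the bottom half is shut, and the timer, tape and marker are where they were.

```bash
python3 - <<'E'
from plant import ctrl
print(ctrl.sign_off())
E
```

```text
the job is handed in; nothing more can be done
None
```

The label roll is on the spindle and let go, and the top half of the door is left standing wide open. I handed the job in at about 15.5 s of the 70 s allowed.

**What I did:** I gripped the top bolt's knob, drew it back 23 mm and swung the top half open to about 110° by the knob. I then picked the white roll from the yellow tray, lowered it over the spindle and moved the arm clear.

**Last checks:**
- **Roll:** the paper top measures 144 mm, which is what it should be when fully down. The spindle shows inside the bore. Its position agrees with the spindle to about 3 mm.
- **Top half:** it looks well past square in both views. My numeric line fit of its angle on the last picture disagreed, giving about -6° against the roughly 180° expected. Its area took in the arm and ledge, which probably spoiled it, so I relied on the pictures and on the 110° turned by the gripper.
- **Bottom half, timer, tape roll and marker:** all look unmoved, and the bottom half looks shut. I judged these by eye and did not measure them. I did not check the bottom bolt by itself.
- **Forces:** readings at the end of each move stayed at or below about 6 N.

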